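Grease the tube rotator's bearing

TASK

Slide the clear guard on the tube rotator fully open (to the robot's left along its track), take the push-type grease gun out of its stand, and press its brass coupler squarely onto the tilted brass grease nipple under the guard until it snaps on. Then keep pushing against the gun's spring so that the sprung nozzle is driven about half of its stroke or more into the gun, and finish while still gripping the gun and holding it pressed in like that. Leave the rod pot, the jars, the tin and the marver where they are.

Things in the scene. Friction and masses are not known exactly. Their poses are not given: they have to be found in the camera images.
- rotator: fixed machine, base 230 x 260 mm; blue casting at the back 132 mm tall; in front a bearing housing 220 mm wide (y), its blue top sloping 25 deg to the machine's front (-x). In the top a hatch, 80 mm (up the slope) x 90 mm (y), centred on the nipple, shut by the guard. Origin: on the table, below the nipple tip but 50 mm to its +y. x to the machine's back, y along the track to open, z up.
- nipple: fixed brass grease nipple in the hatch, tip 85 mm above the table. Origin: centre of its flat tip (6 mm across); z points out along its centre line, 25 deg from vertical to the machine's front; y along the guard's track. Widens to a 16 mm head 8-10 mm below the tip; neck 11 mm. Along z above the tip: sloping top's outer face at 30 mm, track rails to 38 mm (52 mm up and down slope).
- guard (a joint): sliding of the guard along its track, m: 0 = shut (over the nipple), 0.1 = fully open, sliding towards the rotator's +y (robot's left). Starts 0 to 25 mm open. Friction about 1.5 N, stays where it is left.
- guard_handle (a point): centre of the end of the guard's handle. Guard: clear panel 92 x 96 x 5 mm with yellow edges, parallel to the sloping top, outer face 36 mm above the nipple tip along the nipple's z. Handle: yellow fin in its middle, 12 mm thick along the track (y), 36 mm long up the slope (x), standing 34 mm out of the panel (this point is on its outer end). Axes as the nipple's.
- gun_stand: fixed aluminium stand 90 x 90 mm, 90 mm tall, with a hole of 38 mm diameter in its top plate (8 mm thick) in which the grease gun hangs; side plates at its x ends only. Origin: on the table under the hole.
- gun: loose push-type grease gun, round about z, 0.35-0.55 kg, upright in the stand. Origin: centre of the underside of its red flange (50 mm diameter, 6 mm thick), which rests on the stand's top; z up, away from the coupler. Above: black rubber grip, 32 mm diameter, 6 to 60 mm. Below: steel barrel, 34 mm diameter, to -35 mm; then the sprung nozzle with brass coupler, mouth at -80 mm when extended.
- gun_grip (a point): point on the gun's axis at the height to grip, 33 mm above the gun's origin (32 mm diameter, 27 mm below the top of the grip); axes as the gun's.
- nozzle (a joint): how far the nozzle with the coupler is pushed into the gun, m: 0 = extended (at start), 0.014 = end of stroke. Spring: 7 N to start, plus 0.5 N per mm (10.5 N at half stroke).
- coupler_mouth (a point): centre of the coupler's mouth, on the gun's axis; z into the gun. Brass cup, 28 mm outer, 20 mm inner diameter, 20 mm deep; four spring balls 6 mm behind the mouth leave 12 mm free. Pressed on, the balls ride over the nipple's head (about 4 N) and snap behind it: the mouth is then 20 mm below the nipple's tip, the cup's bottom on the tip. Further push drives the nozzle into the gun.
- rod_pot: bystander: loose terracotta pot, 64 mm diameter, 90 mm tall, with coloured glass rods standing in it up to 160 mm; origin centre of underside. It and the gun stand swap places between starts.
- frit_amber: bystander: loose amber glass jar, 56 mm diameter, 75 mm tall; origin centre of underside
- frit_blue: bystander: loose blue jar, 56 mm diameter, 75 mm tall; origin centre of underside
- tin: bystander: loose plain pale metal tin, 72 mm diameter, 100 mm tall; origin centre of underside
- marver: bystander: loose flat steel marver paddle lying on the table, plate 90 x 70 x 16 mm, wooden handle towards its -x, 225 mm long in all; origin under the middle of the plate
There are look-alikes about, which are no part of the job. There is more than one size of the gun; the one meant has the size given above.

How it is judged (in metres and radians):
On the way, in this order (a step that is already met when the one before it is completed fails the run):
1. the guard is slid open (value of joint guard above 0.085 m), for 0.2 s.
2. the gripped gun is lifted out of its stand (height (world z) of coupler_mouth above 0.095 m and contact force between the fingers and gun above 1 N), for 0.1 s.
3. the coupler is snapped squarely onto the nipple (z of coupler_mouth in the frame of nipple between -0.024 and -0.0175 m and x of coupler_mouth in the frame of nipple between -0.004 and 0.004 m and y of coupler_mouth in the frame of nipple between -0.004 and 0.004 m and angle between the z axis of gun and the z axis of nipple, either way round below 0.12 rad), for 0.1 s.
At the end, for the whole second after the job is handed in: Guard open over 80 mm; coupler snapped on (mouth 17.5 to 24 mm below the nipple tip along its axis, 4 mm sideways at most, gun within 0.12 rad of that axis); nozzle pushed over 6 mm in, over 5 N on the nipple; gun gripped (over 3 N) and still (under 20 mm/s) (all of step 3 and value of joint nozzle above 0.006 m and value of joint guard above 0.08 m and contact force between the fingers and gun above 3 N and contact force between gun and nipple above 5 N and linear speed of gun below 0.02 m/s); the arm keeps its last pose, push and grip.
It fails at once if a bystander (rod pot, jar, tin or marver) is shifted by more than 30 mm or knocked over (distance of any of rod_pot, frit_amber, frit_blue, tin, marver from where it was at the start of the episode above 0.03 m or angle between any of rod_pot, frit_amber, frit_blue, tin, marver's own z axis and vertical above 0.5 rad).
It also fails if it takes over 56 s, if anything falls off the work surface, if the arm or the gripper's body presses on something with over 40 N, if the wrist force passes 120 N, or if a joint passes its speed limit or range.

ROBOT

A 7-joint arm with a two-finger parallel gripper is mounted at the origin on the work surface. World frame = base frame: x ahead of the robot, y to its left, z up, the work surface at z = 0. Lengths are in mm, angles in degrees, forces in N, time in s.
With the tool pointing down it reaches from about 400 to 925 mm from the base axis. Payload 5.6 kg.
Tool frame: the origin (TCP) lies midway between the tips of the shut fingers; the grasp point (between the pads) lies 19 mm behind it; y points along the fingers, z is the direction in which the jaws open and shut, and the axes are right-handed (so a half turn about y gives the same grasp; the last joint's range is limited). The gripper opens to 85 mm and grips with 20 to 120 N. Pads are 22 mm wide; open, the fingers measure 114 mm over their backs; the gripper's body (76 mm by 85 mm) begins 54 mm behind the grasp point. The pads swing forward as they close: fully open they stand 13 mm farther back than shut.
Start: joints at [-2.464, 26.786, -0.665, 91.828, 0.344, 61.387, -3.226], TCP at [650.006, -0.043, 231.29] pointing down, gripper open.
Joint ranges: [-144.91, 144.91], [-17.63, 115.5], [-89.93, 88.59], [15.96, 139.68], [-74.01, 254.01], [8.47, 105.57], [-167.45, 167.45]. Speed limits (degrees/s): [147.25, 147.25, 180, 180, 180, 180, 180].

INTERFACE

Orientations are given as [roll, pitch, yaw] about the fixed x, y, z axes, in that order (R = Rz(yaw) Ry(pitch) Rx(roll)).
In Python, from rig import r gives the robot as it stands. The module is installed in compiled form; this text tells all that it offers.
- The arm moves only by the tool move_arm, never from a script. Its argument "commands" is a list of rows, each an object of numbers: "x", "y", "z": the shift along the tool's x, y, z in m; "twist": the turn about the tool's y in degrees; "jaw": the closure in counts, from 0 (fully open) to 255 (shut). In form: [{"x": .., "y": .., "z": .., "twist": .., "jaw": ..}, ...]. A call has 1 to 12 rows; each row is the pose to reach, as a shift and turn from the pose commanded when the call began, along the tool's axes at that moment; what a row does not reach only later rows make up. A row lasts 1/12 s, in which the tool goes at most 41.7 mm and 7.16 degrees, less where a joint would pass 70% of its speed; a pose out of reach is approached as far as the arm can. A call with a gripper value outside its range is refused whole. The fingers move at their own pace and stop on an object; "force" is the grip in N (left out, the last holds). Time passes only in rows, so rows that repeat a pose let the fingers close. It gives the time, the measured TCP pose, the force and the opening at its end, in the units of the state.
- r.sense(): the state, without advancing time (a new reading comes with each control period).
- r.read_camera(name): name is "scene" or "side" or "wrist"; returns a dict with "image" (400x640x3 uint8, blue, green, red), "fovy" (degrees; the focal length in pixels is half the picture's height over the tangent of half this angle, whatever the lens; pixels are square), "cx", "cy" (the principal point, pixels), "R" (3x3) and "t" (3): a world point X has camera coordinates R X + t; the wrist camera has in their place "mount" (4x4, takes a point from camera to tool coordinates, whose origin is the TCP and whose axes are the tool frame's). Camera axes: x right, y down, z forward; pixel columns grow to the right and rows downward; lengths in mm; the calibration is good to about 2 mm. The wrist camera is an equidistant fisheye: a pixel r from the principal point sees the ray r / f radians off the axis. A picture is of the moment at which its call begins: read the wrist's pose just before it. There is no depth.
- r.sign_off(): hands the job in, once; it reports no verdict.
The state is a dict: "t": time; "joint_pos": joint angles; "qd": joint speeds; "joint_torque": joint torques, N m; "tool_pos": TCP position; "ee_rot": TCP orientation; "wrist_force": force on the tool from outside, world axes, zero at the start; "moment": the same for the moment, N m; "opening": finger opening in mm.
Only numpy, scipy, OpenCV 4.12 (cv2) and the standard library are available. Lean on these libraries where they do the work, as an engineer would, in place of code of your own. Each camera call takes 0.05 s, during which the arm holds its last target.

## Working session

There is one attempt and no reset: what is moved stays moved. The work goes in short steps, Python scripts to look and compute and a tool call to move; the robot and the scene stay as the last step left them, time stands still between calls to the robot, and variables do not carry over. Pictures are saved under pics/ and viewed, and the job is handed in when it is done.

Besides the shell and the picture viewer there is one more tool, called after "Request:" by a JSON object that holds its "method" and its "body". move_arm: Moves the arm, as the interface text tells. Its arguments: {"type":"object","properties":{"commands":{"type":"array","items":{"type":"object","properties":{"x":{"type":"number"},"y":{"type":"number"},"z":{"type":"number"},"twist":{"type":"number"},"jaw":{"type":"number"}}}},"force":{"type":"number"}},"required":["commands"]}

```bash
mkdir -p pics
python3 - <<'E'
from rig import r
import cv2
s=r.sense()
for k in s: print(k,s[k])
for n in ["scene","side","wrist"]:
    c=r.read_camera(n); cv2.imwrite(f"pics/{n}0.png",c["image"])
    print(n,{k:c[k] for k in c if k!="image"})
E
```

```text
t 0.0
joint_pos [-2.46398629 26.83757469 -0.66535971 91.88420017  0.34374716 61.38423567
 -3.22743938]
qd [ 0.03908456 -0.04197041 -0.0064052  -0.01948033 -0.01143996  0.11108059
 -0.02612481]
joint_torque [-1.81076980e-04 -5.32374322e+01  2.12178100e-02 -2.51299274e+01
  1.13576866e-02  7.69772858e-03 -1.10212341e-06]
tool_pos [ 6.49422216e+02 -6.02332979e-02  2.30296794e+02]
ee_rot [-9.01037971e+01 -6.93401444e-03 -9.00045675e+01]
wrist_force [-0.46312216 -0.50015379 -1.26791398]
moment [ 0.00188535 -0.00694122 -0.0130068 ]
opening 85.46826228518664
scene {'fovy': 43.2062681362566, 'cx': 324.4032351541337, 'cy': 191.74248102519317, 'R': array([[-0.00868578,  0.99990913,  0.01030936],
       [ 0.70161804,  0.01343998, -0.71242648],
       [-0.7125003 ,  0.00104525, -0.70167102]]), 't': array([  16.43919213, -311.93651104, 1994.83280107])}
side {'fovy': 44.21546373903918, 'cx': 317.4620602347271, 'cy': 194.39204584145287, 'R': array([[ 0.99962578, -0.0190393 ,  0.01964211],
       [ 0.00243697, -0.65320303, -0.75717888],
       [ 0.02724644,  0.75694339, -0.65291219]]), 't': array([-551.08928934,   98.85633481, 1418.79712598])}
wrist {'fovy': 65.70646984690485, 'cx': 313.0965493854103, 'cy': 197.34696909016984, 'mount': array([[-3.34647547e-04,  9.63591890e-01,  2.67377183e-01,
        -6.63994107e+01],
       [-9.06749529e-05, -2.67377226e-01,  9.63591932e-01,
        -1.41350106e+02],
       [ 9.99999940e-01,  2.98219262e-04,  1.76850782e-04,
         3.10953141e-02],
       [ 0.00000000e+00,  0.00000000e+00,  0.00000000e+00,
         1.00000000e+00]])}
```

View pics/scene0.png

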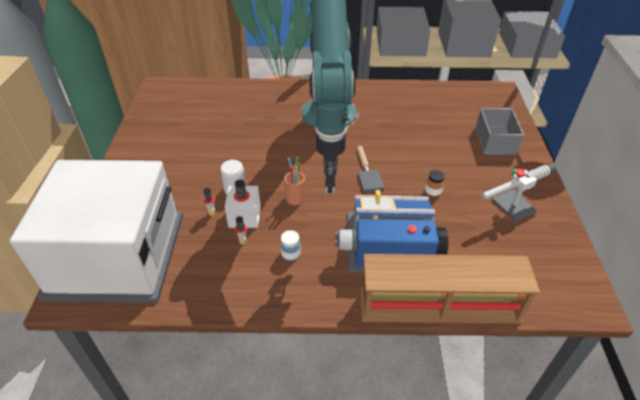

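View pics/side0.png

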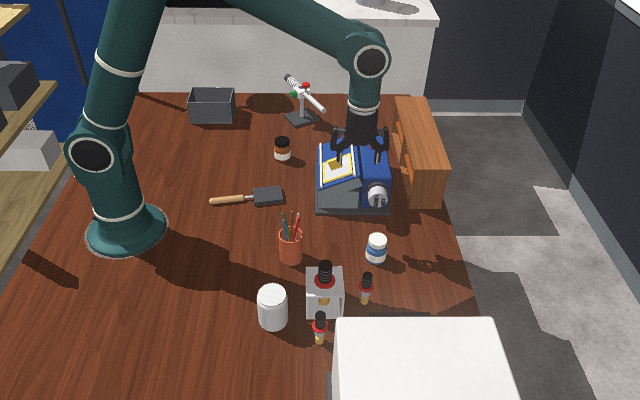

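View pics/wrist0.png

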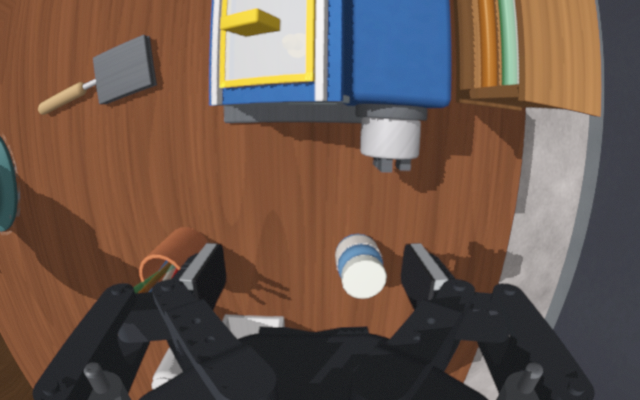

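The scene view shows the rotator at about (395,235), with its white-panel guard at (380,207). The rod pot is at (294,187). A stand with a gun is at (241,205), and two smaller loose guns are at (210,203) and (241,232). I'll enlarge these to check them.

Run:
```python
import cv2,numpy as np
a=cv2.imread("pics/side0.png"); b=cv2.imread("pics/scene0.png")
A=cv2.resize(a[240:350,250:390],None,fx=4,fy=4,interpolation=cv2.INTER_CUBIC)
B=cv2.resize(b[150:260,190:330],None,fx=4,fy=4,interpolation=cv2.INTER_CUBIC)
cv2.imwrite("pics/gA.png",A);cv2.imwrite("pics/gB.png",B)
C=cv2.resize(a[120:230,300:420],None,fx=5,fy=5,interpolation=cv2.INTER_CUBIC);cv2.imwrite("pics/gC.png",C)
D=cv2.resize(b[180:275,330:460],None,fx=5,fy=5,interpolation=cv2.INTER_CUBIC);cv2.imwrite("pics/gD.png",D)
```

```text
(no output)
```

View pics/gA.png

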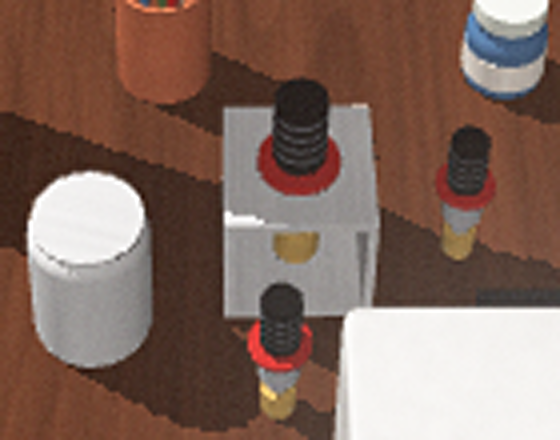

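View pics/gB.png

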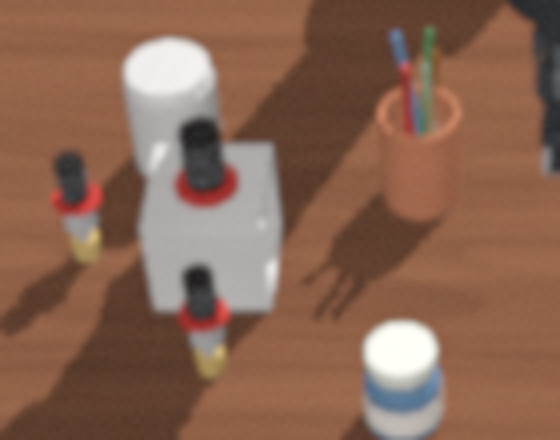

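View pics/gC.png

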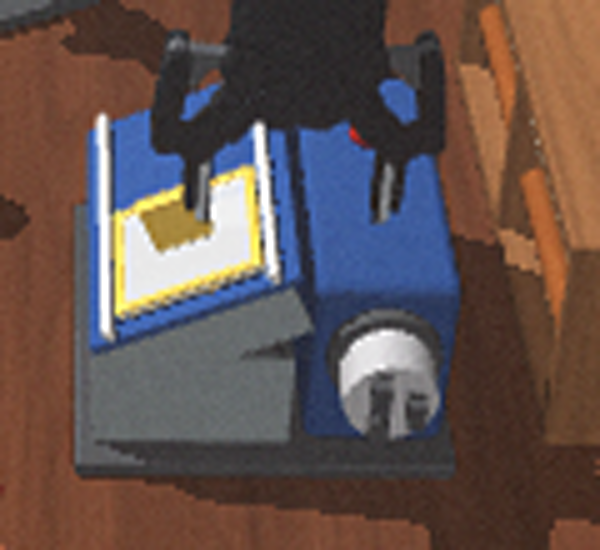

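View pics/gD.png

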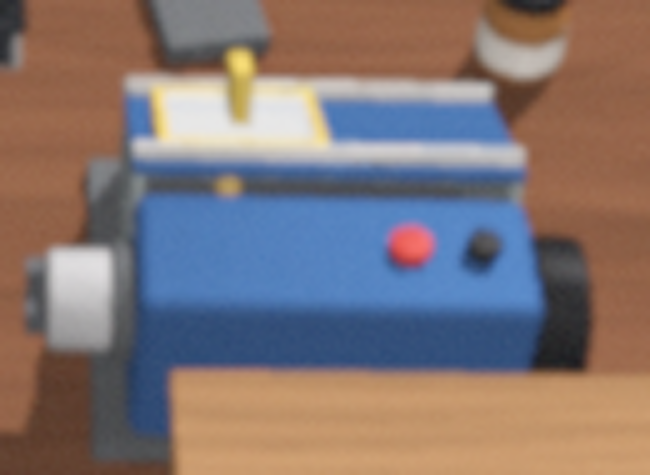

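The large gun in the stand, at side (325,275), is the one meant. Its flange is about 20 px against the stand's 36 px (90 mm), which gives 50 mm. The loose guns at side (366,288) and (320,330) are smaller. Next I'll measure it and the handle.

```bash
cat > h.py <<'E'
import numpy as np,cv2
from rig import r
from scipy.spatial.transform import Rotation as Ro
def foc(c): return 200/np.tan(np.radians(c["fovy"])/2)
def ray(c,uv,wp=None):
    "returns origin, dir in world; wp=(pos,rot) for wrist"
    f=foc(c); d=np.array([(uv[0]-c["cx"])/f,(uv[1]-c["cy"])/f])
    if "mount" in c:
        th=np.hypot(*d); v=np.array([*(d/th*np.sin(th)),np.cos(th)])
        T=tool(wp); M=T@c["mount"]
        return M[:3,3],M[:3,:3]@v
    v=np.array([*d,1]);v/=np.linalg.norm(v)
    return -c["R"].T@c["t"],c["R"].T@v
def tool(s):
    T=np.eye(4);T[:3,:3]=Ro.from_euler("xyz",s["ee_rot"],degrees=True).as_matrix();T[:3,3]=s["tool_pos"];return T
def plane(o,d,z): return o+d*(z-o[2])/d[2]
def tri(rs):
    A=np.zeros((3,3));b=np.zeros(3)
    for o,d in rs:
        P=np.eye(3)-np.outer(d,d);A+=P;b+=P@o
    x=np.linalg.solve(A,b)
    return x,[np.linalg.norm((np.eye(3)-np.outer(d,d))@(x-o)) for o,d in rs]
def proj(c,X,wp=None):
    f=foc(c)
    if "mount" in c:
        p=np.linalg.inv(tool(wp)@c["mount"])@np.array([*X,1]);p=p[:3]
        th=np.arctan2(np.hypot(p[0],p[1]),p[2]);k=th/np.hypot(p[0],p[1])*f
        return np.array([c["cx"]+k*p[0],c["cy"]+k*p[1]])
    p=c["R"]@X+c["t"];return np.array([c["cx"]+f*p[0]/p[2],c["cy"]+f*p[1]/p[2]])
E
python3 - <<'E'
import cv2,numpy as np
w=cv2.imread("pics/wrist0.png")
cv2.imwrite("pics/gW.png",cv2.resize(w[0:130,190:350],None,fx=4.5,fy=4.5,interpolation=cv2.INTER_CUBIC))
for n,(x0,y0,x1,y1) in {"side":(300,255,350,310),"scene":(225,175,262,205)}.items():
    im=cv2.imread(f"pics/{n}0.png");h=cv2.cvtColor(im,cv2.COLOR_BGR2HSV)
    m=((h[...,0]<8)|(h[...,0]>172))&(h[...,1]>150)&(h[...,2]>60)
    k=np.zeros_like(m);k[y0:y1,x0:x1]=1;m&=k
    v,u=np.nonzero(m);print(n,len(u),u.min(),u.max(),v.min(),v.max(),u.mean(),v.mean())
    m=(h[...,2]<70)&k&(h[...,1]<90)
    v,u=np.nonzero(m);print("blk",len(u),u.min(),u.max(),v.min(),v.max())
E
```

```text
side 130 301 334 258 288 324.0615384615385 282.2846153846154
blk 264 305 331 260 306
scene 44 235 247 193 200 241.52272727272728 197.47727272727272
blk 118 236 244 180 196
```

View pics/gW.png

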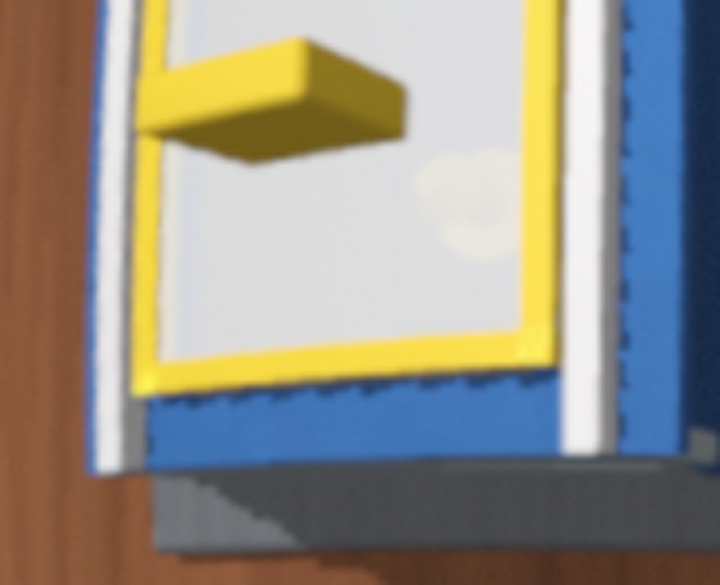

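Run:
```python
from h import *
s=r.sense(); C={n:r.read_camera(n) for n in ["scene","side","wrist"]}
# gun top
x,e=tri([ray(C["side"],(325.2,262.8)),ray(C["scene"],(240.7,182.8))]);print("gun top",x,e)
x,e=tri([ray(C["side"],(324.8,280)),ray(C["scene"],(241.3,196))]);print("flange",x,e)
x,e=tri([ray(C["wrist"],(239.3,19.6),s),ray(C["scene"],(377.8,191.5))]);print("handle",x,e)
# rails near-end: low-x rail crop W (108,470) top end ; high-x rail (585,455)
W=lambda u,v:(190+u/4.5,v/4.5)
S=lambda u,v:(300+u/5,120+v/5)
Sc=lambda u,v:(330+u/5,180+v/5)
for nm,w,sd,sc in [("front rail -y",W(108,470),S(108,338),Sc(127,78)),("back rail -y",W(585,455),S(273,285),Sc(135,143)),("front rail +y",None,S(101,116),Sc(490,83)),("back +y",None,None,Sc(522,148))]:
    rs=[]
    if w: rs.append(ray(C["wrist"],w,s))
    if sd: rs.append(ray(C["side"],sd))
    if sc: rs.append(ray(C["scene"],sc))
    if len(rs)>1: print(nm,*tri(rs))
```

```text
gun top [ 561.44556862 -260.1681172   147.33695054] [np.float64(0.09981309750528285), np.float64(0.09981309750519159)]
flange [ 561.63495433 -264.63051817   91.60969124] [np.float64(0.5161134609333861), np.float64(0.5161134609333194)]
handle [595.79176562 140.01526927 151.40941872] [np.float64(2.121255336323495), np.float64(2.1212553363236477)]
front rail -y [560.19591183  78.22110262  95.13167651] [np.float64(1.3543116637524508), np.float64(4.191247965820676), np.float64(4.08982641705078)]
back rail -y [654.2899682   76.94185601 136.19734661] [np.float64(1.2182130836761025), np.float64(3.7732129674116073), np.float64(4.7336200942345386)]
front rail +y [562.31725505 298.89980174  97.26348174] [np.float64(3.087841362305811), np.float64(3.0878413623060963)]
```

The gun top comes out at z=147 (expected 150), the flange at z=92 (expected about 93), and the handle end at z=151 (expected 148). Rail span is y 78..299, which gives 220 mm and a yaw of about 0. The gun axis is at (562,-262), the handle at (596,140), and the nipple is estimated at (624,138). I'll go in shut on the -y side of the fin.

Request:
{"method": "move_arm", "body": {"commands": [{"x":-0.03,"y":0,"z":-0.015,"jaw":255},{"x":-0.065,"y":0,"z":-0.03,"jaw":255},{"x":-0.1,"y":0,"z":-0.052,"jaw":255},{"x":-0.104,"y":0.01,"z":-0.052,"jaw":255},{"x":-0.104,"y":0.035,"z":-0.052,"jaw":255},{"x":-0.104,"y":0.065,"z":-0.052,"jaw":255},{"x":-0.104,"y":0.09,"z":-0.052,"jaw":255},{"x":-0.104,"y":0.101,"z":-0.052,"jaw":255},{"x":-0.104,"y":0.101,"z":-0.052,"jaw":255}], "force": 20}}

```text
validation failed for argument at $.co...
```

Run:
```python
from h import *
s=r.sense();print(s["t"],s["tool_pos"],s["wrist_force"],s["opening"])
for n in ["side","wrist"]:
    c=r.read_camera(n);cv2.imwrite(f"pics/{n}1.png",c["image"])
w=cv2.imread("pics/wrist1.png");a=cv2.imread("pics/side1.png")[100:240,280:430]
a=cv2.resize(a,None,fx=2.857,fy=2.857)[:400]
cv2.imwrite("pics/m1.png",cv2.resize(np.hstack([w,a]),None,fx=.74,fy=.74))
```

```text
0.3 [ 6.49826172e+02 -3.97170496e-02  2.30970558e+02] [ 0.31472051  0.89526466 -0.74977441] 85.1363157911168
```

View pics/m1.png

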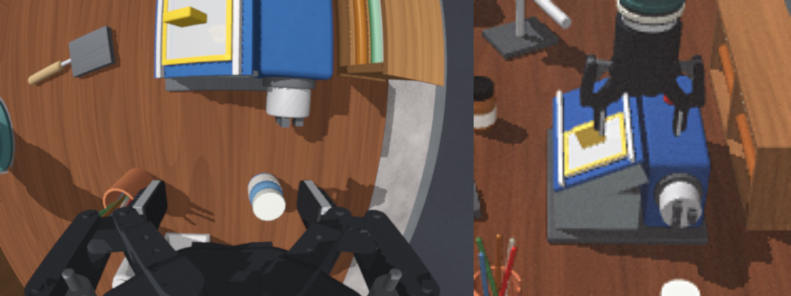

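The call was refused and the arm did not move. I'll retry with every field given.

Request:
{"method": "move_arm", "body": {"commands": [{"x":-0.03,"y":0.0,"z":-0.015,"twist":0,"jaw":255},{"x":-0.065,"y":0.0,"z":-0.03,"twist":0,"jaw":255},{"x":-0.1,"y":0.0,"z":-0.052,"twist":0,"jaw":255},{"x":-0.104,"y":0.01,"z":-0.052,"twist":0,"jaw":255},{"x":-0.104,"y":0.035,"z":-0.052,"twist":0,"jaw":255},{"x":-0.104,"y":0.065,"z":-0.052,"twist":0,"jaw":255},{"x":-0.104,"y":0.09,"z":-0.052,"twist":0,"jaw":255},{"x":-0.104,"y":0.101,"z":-0.052,"twist":0,"jaw":255},{"x":-0.104,"y":0.101,"z":-0.052,"twist":0,"jaw":255}], "force": 20}}

```text
t: 1.15
tool_pos: [596.2, 103.5, 127.5]
ee_rot: [-90.3, -0.1, -90.0]
wrist_force: [0.2, -0.2, -0.5]
opening: 0.2
```

Run:
```python
from h import *
s=r.sense();print(s["t"],s["tool_pos"],s["wrist_force"],s["opening"])
for n in ["side","wrist"]:
    c=r.read_camera(n);cv2.imwrite(f"pics/{n}1.png",c["image"])
w=cv2.imread("pics/wrist1.png");a=cv2.imread("pics/side1.png")[100:240,280:430]
a=cv2.resize(a,None,fx=2.857,fy=2.857)[:400]
cv2.imwrite("pics/m2.png",cv2.resize(np.hstack([w,a]),None,fx=.74,fy=.74))
```

```text
1.15 [596.16401789 103.46249889 127.46267382] [ 0.23309714 -0.17634775 -0.54865409] 0.23215287111787627
```

View pics/m2.png

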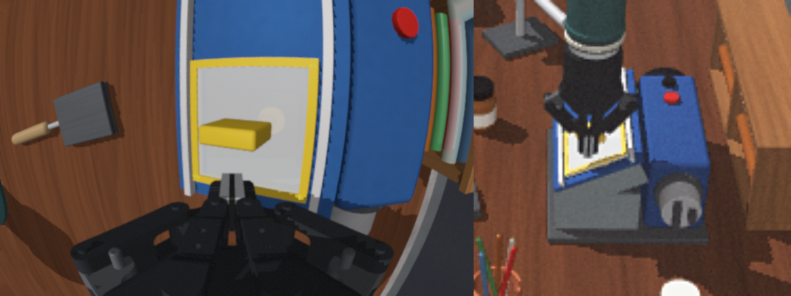

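The shut fingers stand in front of the fin (at (232,180) against the fin at (235,133)) and are in line with it. I'll push now.

Request:
{"method": "move_arm", "body": {"commands": [{"x":-0.008,"y":0,"z":0,"twist":0,"jaw":255},{"x":-0.016,"y":0,"z":0,"twist":0,"jaw":255},{"x":-0.024,"y":0,"z":0,"twist":0,"jaw":255},{"x":-0.032,"y":0,"z":0,"twist":0,"jaw":255},{"x":-0.04,"y":0,"z":0,"twist":0,"jaw":255},{"x":-0.048,"y":0,"z":0,"twist":0,"jaw":255},{"x":-0.056,"y":0,"z":0,"twist":0,"jaw":255},{"x":-0.064,"y":0,"z":0,"twist":0,"jaw":255},{"x":-0.072,"y":0,"z":0,"twist":0,"jaw":255},{"x":-0.08,"y":0,"z":0,"twist":0,"jaw":255},{"x":-0.088,"y":0,"z":0,"twist":0,"jaw":255},{"x":-0.096,"y":0,"z":0,"twist":0,"jaw":255}]}}

```text
t: 2.25
tool_pos: [598.0, 200.7, 130.2]
ee_rot: [-90.0, -0.0, -90.0]
wrist_force: [2.3, -2.1, 0.5]
opening: 0.1
```

Request:
{"method": "move_arm", "body": {"commands": [{"x":-0.004,"y":0,"z":0,"twist":0,"jaw":255},{"x":-0.008,"y":0,"z":0,"twist":0,"jaw":255},{"x":-0.012,"y":0,"z":0,"twist":0,"jaw":255}]}}

```text
t: 2.5
tool_pos: [597.8, 212.2, 130.1]
ee_rot: [-90.0, -0.0, -90.0]
wrist_force: [0.6, -2.0, 0.4]
opening: -0.1
```

Request:
{"method": "move_arm", "body": {"commands": [{"x":-0.003,"y":0,"z":0,"twist":0,"jaw":255},{"x":-0.006,"y":0,"z":0,"twist":0,"jaw":255},{"x":-0.008,"y":0,"z":0,"twist":0,"jaw":255}]}}

```text
t: 2.75
tool_pos: [597.9, 220.2, 130.2]
ee_rot: [-90.0, -0.0, -90.0]
wrist_force: [0.6, -1.3, 0.4]
opening: 0.0
```

Run:
```python
from h import *
s=r.sense();print(s["t"],s["tool_pos"],s["wrist_force"],s["opening"])
for n in ["side","wrist","scene"]:
    c=r.read_camera(n);cv2.imwrite(f"pics/{n}2.png",c["image"])
w=cv2.imread("pics/wrist2.png");a=cv2.imread("pics/scene2.png")[170:270,320:460]
a=cv2.resize(a,None,fx=4,fy=4)
cv2.imwrite("pics/m3.png",cv2.resize(np.hstack([w,a]),None,fx=.66,fy=.66))
```

```text
2.75 [597.91266161 220.18439209 130.18023597] [ 0.63566726 -1.25628288  0.39275768] 0.03497319104592157
```

View pics/m3.png

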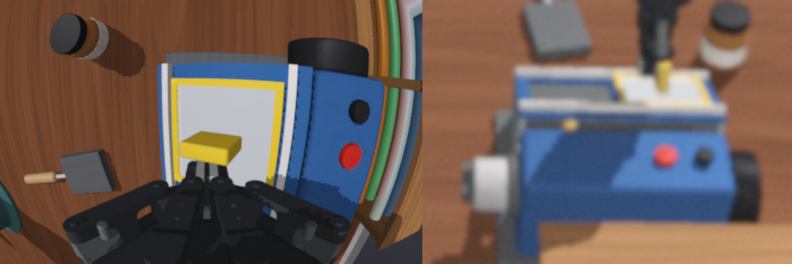

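Request:
{"method": "move_arm", "body": {"commands": [{"x":-0.002,"y":0,"z":0,"twist":0,"jaw":255},{"x":-0.004,"y":0,"z":0,"twist":0,"jaw":255},{"x":-0.004,"y":0,"z":0,"twist":0,"jaw":255}]}}

```text
t: 3.15
tool_pos: [597.8, 221.5, 130.2]
ee_rot: [-90.1, -0.2, -90.1]
wrist_force: [-1.9, -5.3, 2.6]
opening: -0.1
```

The guard is at its stop: 5 N at y=221.5, so the handle is at y≈238. I'll back off, rise, twist by -90 so the jaws lie along the track, and look down at the nipple.

Request:
{"method": "move_arm", "body": {"commands": [{"x":0.01,"y":0,"z":0,"twist":0,"jaw":255},{"x":0.012,"y":-0.03,"z":0,"twist":-7,"jaw":255},{"x":0.02,"y":-0.06,"z":0,"twist":-14,"jaw":255},{"x":0.03,"y":-0.09,"z":0,"twist":-21,"jaw":255},{"x":0.04,"y":-0.1,"z":-0.004,"twist":-28,"jaw":255},{"x":0.05,"y":-0.1,"z":-0.008,"twist":-35,"jaw":255},{"x":0.06,"y":-0.1,"z":-0.008,"twist":-42,"jaw":255},{"x":0.07,"y":-0.1,"z":-0.008,"twist":-49,"jaw":255},{"x":0.08,"y":-0.1,"z":-0.008,"twist":-56,"jaw":255},{"x":0.086,"y":-0.1,"z":-0.008,"twist":-63,"jaw":255},{"x":0.086,"y":-0.1,"z":-0.008,"twist":-70,"jaw":255},{"x":0.086,"y":-0.1,"z":-0.008,"twist":-77,"jaw":255}]}}

```text
t: 4.15
tool_pos: [590.0, 137.3, 230.4]
ee_rot: [-90.0, -0.0, -12.7]
wrist_force: [0.6, 0.2, -0.5]
opening: 0.2
```

Request:
{"method": "move_arm", "body": {"commands": [{"x":0,"y":0,"z":0,"twist":-7,"jaw":255},{"x":0,"y":0,"z":0,"twist":-13,"jaw":255},{"x":0,"y":0,"z":0,"twist":-13,"jaw":255}]}}

```text
t: 4.4
tool_pos: [589.9, 138.0, 230.3]
ee_rot: [-89.9, -0.0, 0.1]
wrist_force: [-0.3, 0.3, -1.6]
opening: 0.2
```

Run:
```python
from h import *
import pickle
s=r.sense();print(s["t"],s["tool_pos"],s["ee_rot"],s["joint_pos"])
c=r.read_camera("wrist");cv2.imwrite("pics/wrist3.png",c["image"]);pickle.dump((s,c),open("v1.pkl","wb"))
cv2.imwrite("pics/m4.png",cv2.resize(c["image"],None,fx=1.25,fy=1.25))
```

```text
4.4 [589.94814846 137.95368897 230.29122504] [-8.99456732e+01 -5.66903869e-03  1.31940093e-01] [  0.28999853  24.58667993 -21.76081878  97.24359096  10.19183816
  60.10493619  65.35507316]
```

View pics/m4.png

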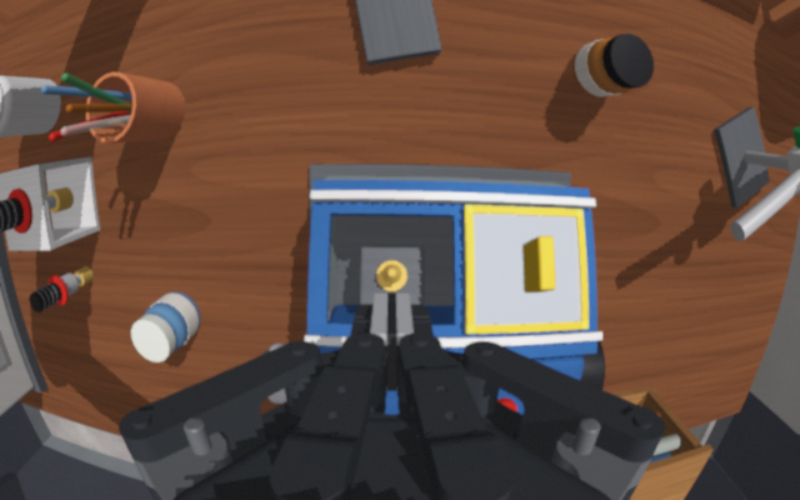

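Run:
```python
from h import *
import pickle
s,c=pickle.load(open("v1.pkl","rb"))
im=c["image"];cv2.imwrite("pics/m5.png",cv2.resize(im[190:250,285:345],None,fx=9,fy=9,interpolation=cv2.INTER_CUBIC))
h=cv2.cvtColor(im,cv2.COLOR_BGR2HSV)
m=(h[...,0]>12)&(h[...,0]<32)&(h[...,1]>90)&(h[...,2]>90)
k=np.zeros_like(m);k[200:240,295:335]=1;m&=k
v,u=np.nonzero(m);print(u.min(),u.max(),v.min(),v.max(),u.mean(),v.mean())
cv2.imwrite("pics/m6.png",cv2.resize(im[130:290,230:500],None,fx=2.9,fy=2.9,interpolation=cv2.INTER_CUBIC))
```

```text
301 325 208 233 312.8936605316973 220.31901840490798
```

View pics/m5.png

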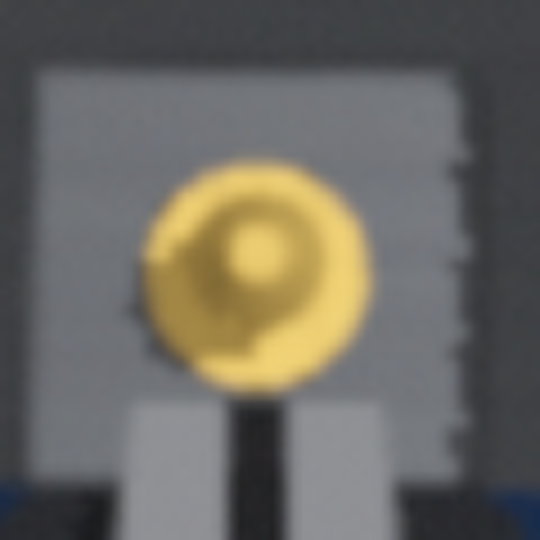

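View pics/m6.png

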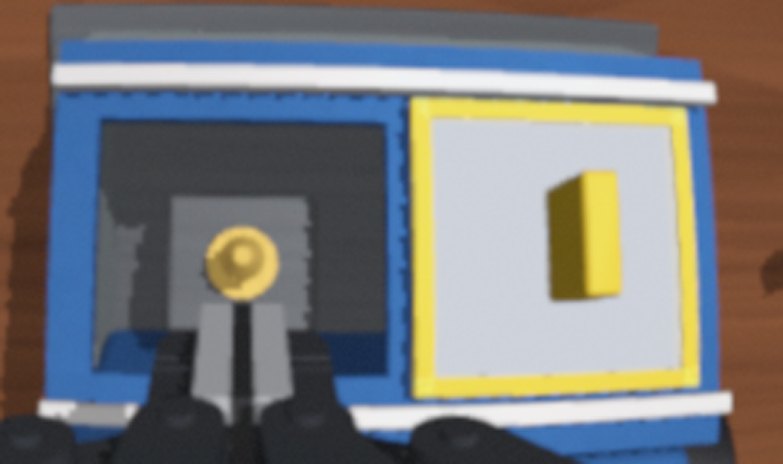

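Run:
```python
from h import *
import pickle
s,c=pickle.load(open("v1.pkl","rb"))
R=lambda u,v:ray(c,(u,v),s)
print("tip",plane(*R(313.1,217.6),85)); print("head",plane(*R(313.2,220.1),76.8))
q=lambda u,v:(230+u/2.9,130+v/2.9)
# front rail top face corners: z= 85+.906*38 -52*.4226 =97.5 ; back 141.4
A=plane(*R(*q(54,74)),97.5);B=plane(*R(*q(716,92)),97.5);print("front rail",A,B,np.degrees(np.arctan2(*(A-B)[:2])))
A=plane(*R(*q(40,408)),141.4);B=plane(*R(*q(731,402)),141.4);print("back rail",A,B,np.degrees(np.arctan2(*(A-B)[:2])))
print("handle end",plane(*R(*q(603,233)),148.4))
for nm,p,z in [("pfl",(412,100),0),("pfr",(685,110),0),("pbl",(415,395),0),("pbr",(700,384),0)]:
    zz=85+36*.9063+(-46 if nm[1]=="f" else 46)*.4226
    print(nm,plane(*R(*q(*p)),zz))
```

```text
tip [622.44441203 136.91282884  85.        ]
head [627.98339809 137.03253096  76.8       ]
front rail [559.33272692  78.50048746  97.5       ] [561.55777532 298.17267696  97.5       ] -179.41967382001292
back rail [651.69315469  77.47954148 141.4       ] [655.72504437 296.66633097 141.4       ] -178.94617639847846
handle end [594.84897131 236.90407818 148.4       ]
pfl [567.2371036  190.07300653  98.1872    ]
pfr [568.08071236 285.9735364   98.1872    ]
pbl [649.07091363 188.83175886 137.0664    ]
pbr [650.40987058 285.48012841 137.0664    ]
```

Nipple tip is at about (623,137,85) and machine yaw about -0.7°. The handle is 100 mm to +y of the nipple, so the guard is fully open. Next I'll check clearances around the gun.

Run:
```python
from h import *
C={n:r.read_camera(n) for n in ["scene","side"]}
A=lambda u,v:(250+u/4,240+v/4)
B=lambda u,v:(190+u/4,150+v/4)
for n,a,b in [("smallgun1 top",A(281,296),B(197,278)),("smallgun2 top",A(470,140),B(68,160)),("tin top",A(88,215),B(168,70)),("pot rim",A(164,0),B(419,108)),("jarblue top",A(512,15),B(400,348)),("gun flange",A(300,160),B(206,184)),("gun top",A(301,95),B(203,131))]:
    try: print(n,*tri([ray(C["side"],a),ray(C["scene"],b)]))
    except Exception as e: print(e)
for n,a in [("stand FL",A(222,107)),("FR",A(368,104)),("NR",A(378,224)),("NL",A(222,222))]: print(n,plane(*ray(C["side"],a),90))
```

```text
smallgun1 top [ 554.09419097 -282.77313501  -20.72278386] [np.float64(1.2344845028878546), np.float64(1.2344845028880977)]
smallgun2 top [ 646.95523127 -337.94779933  198.2708071 ] [np.float64(1.338800461299827), np.float64(1.338800461299783)]
tin top [ 438.64531611 -309.11213432   96.77926079] [np.float64(0.2501058841741007), np.float64(0.2501058841740921)]
pot rim [ 472.71481411 -112.55844694   80.77926619] [np.float64(9.147595504000739), np.float64(9.14759550400088)]
jarblue top [ 704.64134299 -113.92365517   64.66729845] [np.float64(6.704685047598345), np.float64(6.704685047598238)]
gun flange [ 561.91391995 -264.21964543   91.52708152] [np.float64(0.8564771883033452), np.float64(0.8564771883034846)]
gun top [ 560.96374582 -260.85515312  146.00229964] [np.float64(0.8955586666996994), np.float64(0.8955586666995335)]
stand FL [ 515.9855776  -222.35069922   90.        ]
FR [ 605.65743833 -220.12355707   90.        ]
NR [ 606.28178891 -311.20762996   90.        ]
NL [ 515.92910928 -309.42183732   90.        ]
```

Run:
```python
from h import *
C={n:r.read_camera(n) for n in ["scene","side"]}
A=lambda u,v:(250+u/4,240+v/4)
B=lambda u,v:(190+u/4,150+v/4)
for n,a,b in [("smallgun1 top",A(281,296),B(68,160)),("smallgun2 top",A(470,140),B(197,278))]:
    print(n,*tri([ray(C["side"],a),ray(C["scene"],b)]))
```

```text
smallgun1 top [ 548.21218098 -369.14121927  102.16320911] [np.float64(0.32261363870508125), np.float64(0.32261363870490817)]
smallgun2 top [ 664.16971296 -256.50344354   99.35618917] [np.float64(0.061172057724082456), np.float64(0.06117205772398258)]
```

Request:
{"method": "move_arm", "body": {"commands": [{"x":-0.002,"y":0,"z":-0.015,"twist":0,"jaw":0},{"x":-0.005,"y":0,"z":-0.05,"twist":0,"jaw":0},{"x":-0.01,"y":0,"z":-0.09,"twist":0,"jaw":0},{"x":-0.014,"y":0,"z":-0.13,"twist":0,"jaw":0},{"x":-0.018,"y":0,"z":-0.17,"twist":0,"jaw":0},{"x":-0.022,"y":0,"z":-0.21,"twist":0,"jaw":0},{"x":-0.025,"y":0,"z":-0.25,"twist":0,"jaw":0},{"x":-0.028,"y":0,"z":-0.29,"twist":0,"jaw":0},{"x":-0.028,"y":0,"z":-0.33,"twist":0,"jaw":0},{"x":-0.028,"y":0,"z":-0.365,"twist":0,"jaw":0},{"x":-0.028,"y":0,"z":-0.39,"twist":0,"jaw":0},{"x":-0.028,"y":0,"z":-0.402,"twist":0,"jaw":0}]}}

```text
t: 5.65
tool_pos: [560.9, -269.0, 230.1]
ee_rot: [-90.1, 0.0, -0.4]
wrist_force: [-0.5, 0.6, 0.8]
opening: 85.4
```

Request:
{"method": "move_arm", "body": {"commands": [{"x":0,"y":0,"z":0,"twist":0,"jaw":0},{"x":0,"y":0,"z":0,"twist":0,"jaw":0}]}}

```text
t: 5.82
tool_pos: [562.1, -262.7, 230.1]
ee_rot: [-89.9, 0.0, -0.0]
wrist_force: [0.4, 0.3, -0.0]
opening: 85.9
```

Run:
```python
from h import *
import pickle
s=r.sense();print(s["t"],s["tool_pos"],s["ee_rot"],s["joint_pos"],s["opening"])
c=r.read_camera("wrist");cv2.imwrite("pics/wrist4.png",c["image"]);pickle.dump((s,c),open("v2.pkl","wb"))
cv2.imwrite("pics/m7.png",cv2.resize(c["image"],None,fx=1.25,fy=1.25))
```

```text
5.8167 [ 562.1356394  -262.67583838  230.06684402] [-8.99256591e+01  1.05040410e-02 -4.16721376e-03] [ 32.64656013  25.03318851 -14.16281549  95.50529188   6.76613984
  60.34054912 106.39985477] 85.90276308560357
```

View pics/m7.png

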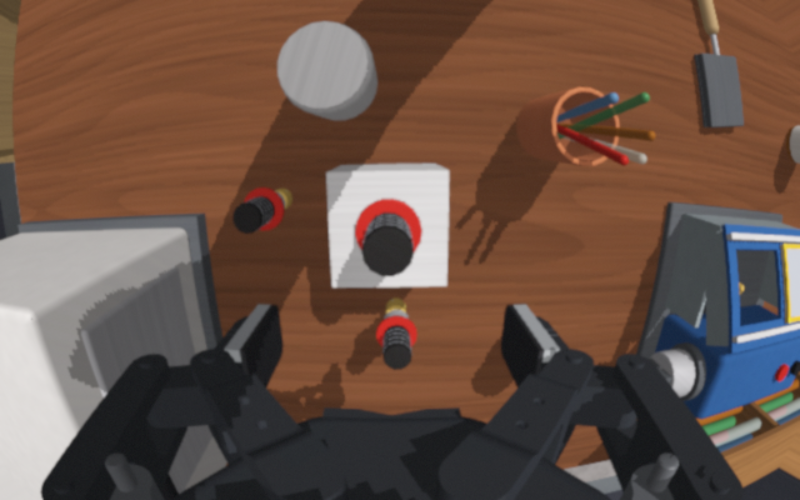

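Run:
```python
from h import *
import pickle
s,c=pickle.load(open("v2.pkl","rb"))
print("top",plane(*ray(c,(310.4,200),s),150)); print("flange",plane(*ray(c,(311,184),s),96))
h=cv2.cvtColor(c["image"],cv2.COLOR_BGR2HSV)
m=((h[...,0]<8)|(h[...,0]>172))&(h[...,1]>150)&(h[...,2]>60)
k=np.zeros_like(m);k[150:220,275:345]=1;m&=k;v,u=np.nonzero(m);print(u.min(),u.max(),v.min(),v.max())
um=(u.min()+u.max())/2
print("flange y",plane(*ray(c,(u.min(),185),s),96),plane(*ray(c,(u.max()+1,185),s),96), "near x edge",plane(*ray(c,(um,v.min()),s),96))
print("oven plate corner",plane(*ray(c,(164,171),s),5))
C={n:r.read_camera(n) for n in ["scene","side"]}
print("oven top corner near robot",*tri([ray(C["side"],(336,318)),ray(C["scene"],(160,162))]))
print("2",*tri([ray(C["side"],(497,319)),ray(C["scene"],(133,268))]))
```

```text
top [ 557.99186539 -265.8160995   150.        ]
flange [ 558.25921875 -265.67882465   96.        ]
285 336 160 199
flange y [ 559.16662173 -289.4908241    96.        ] [ 559.17222771 -241.89280969   96.        ] near x edge [ 536.12799471 -266.10120952   96.        ]
oven plate corner [ 560.50761392 -457.79248871    5.        ]
oven top corner near robot [ 573.04501555 -475.42579478  236.14237535] [np.float64(1.1909875960294727), np.float64(1.190987596029558)]
2 [ 901.94654435 -460.25075698  195.6866978 ] [np.float64(12.436971680346064), np.float64(12.436971680346177)]
```

Gun axis is at about (560,-265.5) and the oven is clear at y<-458. I'll descend and grip.

Request:
{"method": "move_arm", "body": {"commands": [{"x":-0.002,"y":0.015,"z":-0.0015,"twist":0,"jaw":0},{"x":-0.002,"y":0.04,"z":-0.0015,"twist":0,"jaw":0},{"x":-0.002,"y":0.065,"z":-0.0015,"twist":0,"jaw":0},{"x":-0.002,"y":0.09,"z":-0.0015,"twist":0,"jaw":0},{"x":-0.002,"y":0.11,"z":-0.0015,"twist":0,"jaw":0},{"x":-0.002,"y":0.122,"z":-0.0015,"twist":0,"jaw":0},{"x":-0.002,"y":0.126,"z":-0.0015,"twist":0,"jaw":0},{"x":-0.002,"y":0.126,"z":-0.0015,"twist":0,"jaw":0}]}}

```text
t: 6.63
tool_pos: [560.0, -264.3, 103.8]
ee_rot: [-89.9, 0.1, 0.1]
wrist_force: [0.3, 0.1, 0.3]
opening: 85.2
```

Run:
```python
from h import *
s=r.sense();print(s["t"],s["tool_pos"],s["wrist_force"],s["opening"])
c=r.read_camera("wrist");cv2.imwrite("pics/m8.png",cv2.resize(c["image"],None,fx=1.25,fy=1.25))
```

```text
6.6333 [ 560.0464131  -264.27672113  103.75540959] [0.34238478 0.05220032 0.32005589] 85.21173674885911
```

View pics/m8.png

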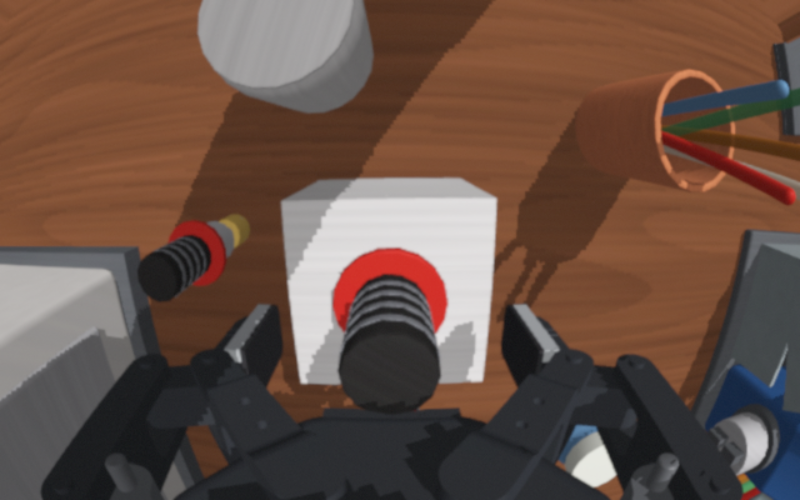

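Request:
{"method": "move_arm", "body": {"commands": [{"x":0,"y":0,"z":0,"twist":0,"jaw":255},{"x":0,"y":0,"z":0,"twist":0,"jaw":255},{"x":0,"y":0,"z":0,"twist":0,"jaw":255},{"x":0,"y":0,"z":0,"twist":0,"jaw":255},{"x":0,"y":0,"z":0,"twist":0,"jaw":255},{"x":0,"y":0,"z":0,"twist":0,"jaw":255},{"x":0,"y":0,"z":0,"twist":0,"jaw":255},{"x":0,"y":0,"z":0,"twist":0,"jaw":255}], "force": 25}}

```text
t: 7.35
tool_pos: [560.3, -265.6, 105.0]
ee_rot: [-90.0, -0.0, -0.0]
wrist_force: [-1.5, 0.9, 5.5]
opening: 31.1
```

Run:
```python
from h import *
s=r.sense();print(s["t"],s["tool_pos"],s["wrist_force"],s["opening"])
c=r.read_camera("wrist");print(plane(*ray(c,(310.4,290),s),150),foc(c));cv2.imwrite("pics/m9.png",cv2.resize(c["image"][150:400],None,fx=1.25,fy=1.25))
```

```text
7.35 [ 560.32185349 -265.61915565  105.02340956] [-1.47770634  0.90135204  5.51065796] 31.07566615509584
[ 554.45841297 -267.76231898  150.        ] 309.70691628693146
```

View pics/m9.png

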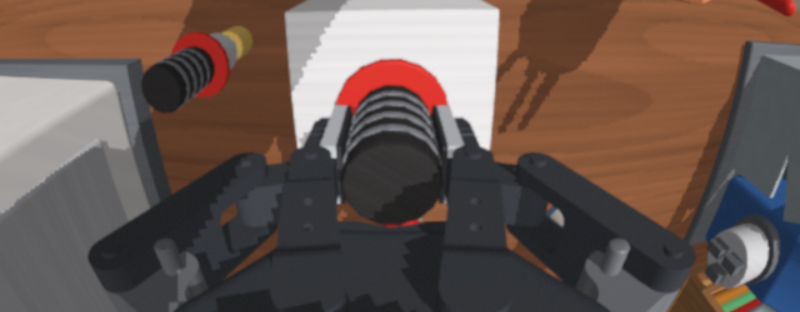

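Gripped at an opening of 31 mm. The tool can't tilt, so I'll use the fixed stand's hole to swing the gun 25° within the pads. First I lift 45 mm, leaving the nozzle in the plate, then move toward -x.

Request:
{"method": "move_arm", "body": {"commands": [{"x":0,"y":-0.005,"z":0,"twist":0,"jaw":255},{"x":0,"y":-0.015,"z":0,"twist":0,"jaw":255},{"x":0,"y":-0.027,"z":0,"twist":0,"jaw":255},{"x":0,"y":-0.038,"z":0,"twist":0,"jaw":255},{"x":0,"y":-0.045,"z":0,"twist":0,"jaw":255},{"x":0,"y":-0.045,"z":0,"twist":0,"jaw":255}]}}

```text
t: 7.9
tool_pos: [561.3, -266.1, 151.9]
ee_rot: [-90.1, -0.2, -0.0]
wrist_force: [0.7, 0.4, -4.4]
opening: 31.3
```

```bash
cat > look.py <<'E'
import sys
from h import *
n=sys.argv[1]
s=r.sense();print(s["t"],s["tool_pos"],s["wrist_force"],s["opening"])
a=r.read_camera("side")["image"];w=r.read_camera("wrist")["image"]
x,y=int(sys.argv[2]),int(sys.argv[3])
a=cv2.resize(a[y:y+100,x:x+100],None,fx=4,fy=4,interpolation=cv2.INTER_CUBIC)
cv2.imwrite(f"pics/{n}.png",cv2.resize(np.hstack([a,w]),None,fx=.76,fy=.76))
cv2.imwrite(f"pics/{n}a.png",cv2.resize(a,None,fx=1.5,fy=1.5))
E
python3 look.py n1 275 210
```

```text
7.9 [ 561.31900806 -266.06531166  151.8630386 ] [ 0.69066133  0.39052705 -4.35042411] 31.335850913857065
```

View pics/n1.png

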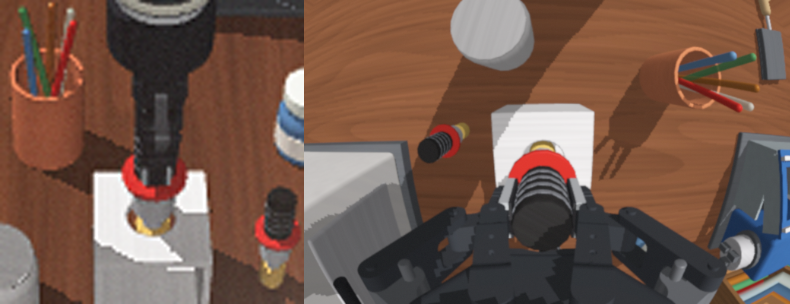

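Request:
{"method": "move_arm", "body": {"commands": [{"x":-0.006,"y":0,"z":0,"twist":0,"jaw":255},{"x":-0.012,"y":0,"z":0,"twist":0,"jaw":255},{"x":-0.018,"y":0,"z":0,"twist":0,"jaw":255},{"x":-0.024,"y":0,"z":0,"twist":0,"jaw":255},{"x":-0.03,"y":0,"z":0,"twist":0,"jaw":255},{"x":-0.03,"y":0,"z":0,"twist":0,"jaw":255}]}}

```text
t: 8.5
tool_pos: [529.0, -265.4, 149.4]
ee_rot: [-90.0, 0.0, -0.0]
wrist_force: [2.7, 2.1, -4.0]
opening: 31.4
```

```bash
python3 look.py n2 275 210
```

```text
8.5 [ 529.0482121  -265.36963556  149.42812721] [ 2.69860405  2.08267239 -3.98511122] 31.421569646039433
```

View pics/n2.png

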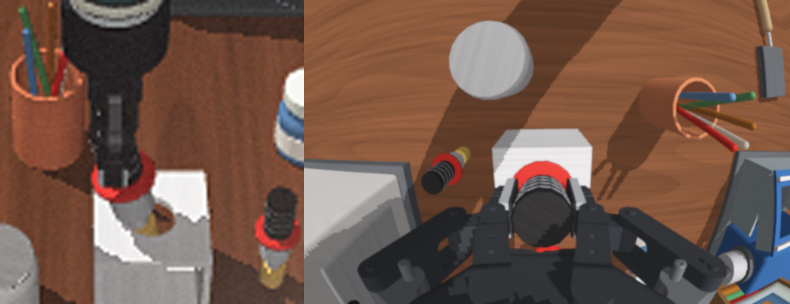

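Force is low and the gun is pivoting in the pads. I'll continue.

Request:
{"method": "move_arm", "body": {"commands": [{"x":-0.005,"y":0,"z":0,"twist":0,"jaw":255},{"x":-0.01,"y":0,"z":0,"twist":0,"jaw":255},{"x":-0.014,"y":0,"z":0,"twist":0,"jaw":255},{"x":-0.014,"y":0,"z":0,"twist":0,"jaw":255}]}}

```text
t: 8.93
tool_pos: [515.3, -265.5, 148.7]
ee_rot: [-90.0, 0.0, -0.0]
wrist_force: [4.7, 0.9, -9.3]
opening: 31.5
```

```bash
python3 look.py n3 275 210
```

```text
8.9333 [ 515.2921878 -265.5079463  148.7226041] [ 4.73597658  0.90260313 -9.26400785] 31.505339877445625
```

View pics/n3a.png

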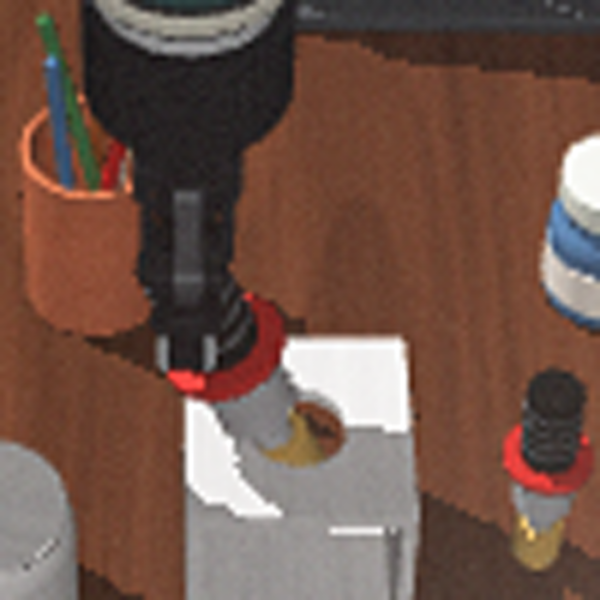

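View pics/n3.png

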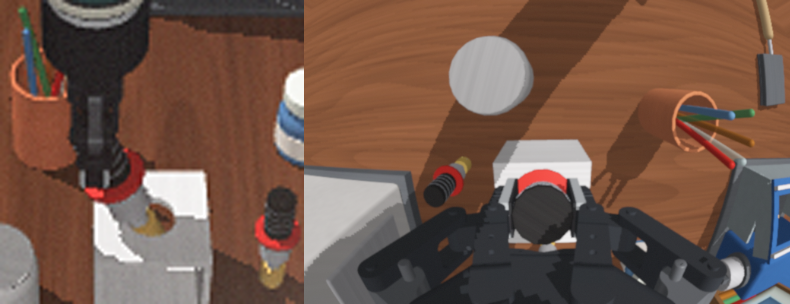

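```bash
cat > til.py <<'E'
from h import *
def ypl(c,uv,y):
    o,d=ray(c,uv);return o+d*(y-o[1])/d[1]
def ang(pts,x0,y0,y):
    c=r.read_camera("side")
    P=[ypl(c,(x0+u/6,y0+v/6),y) for u,v in pts]
    print(np.round(P,1)); d=P[-1]-P[0];print("tilt",np.degrees(np.arctan2(d[0],-d[2])),np.linalg.norm(d))
E
python3 -c "
from til import *
ang([(251,378),(280,430)],275,210,-265.5)
c=r.read_camera('side')
# where nominal axis lies
for th in (20,25,30,35):
    t=np.radians(th);a=np.array([np.sin(t),0,-np.cos(t)]);g=np.array([515.3,-265.5,148.7+19])
    print(th,[((proj(c,g+a*k)-[275,210])*6).round() for k in (30,68,100)])
"
```

```text
[[ 542.5 -265.5  117.6]
 [ 554.6 -265.5   85.9]]
tilt 20.94020957772595 34.009438996476796
20 [array([208., 341.]), array([240., 401.]), array([267., 449.])]
25 [array([215., 339.]), array([254., 397.]), array([287., 444.])]
30 [array([221., 337.]), array([268., 393.]), array([306., 438.])]
35 [array([226., 335.]), array([281., 387.]), array([325., 430.])]
```

Request:
{"method": "move_arm", "body": {"commands": [{"x":-0.004,"y":-0.01,"z":0,"twist":0,"jaw":255},{"x":-0.009,"y":-0.02,"z":0,"twist":0,"jaw":255},{"x":-0.014,"y":-0.03,"z":0,"twist":0,"jaw":255},{"x":-0.019,"y":-0.04,"z":0,"twist":0,"jaw":255},{"x":-0.023,"y":-0.05,"z":0,"twist":0,"jaw":255},{"x":-0.023,"y":-0.07,"z":0,"twist":0,"jaw":255},{"x":-0.023,"y":-0.09,"z":0,"twist":0,"jaw":255},{"x":-0.023,"y":-0.1,"z":0,"twist":0,"jaw":255},{"x":-0.023,"y":-0.1,"z":0,"twist":0,"jaw":255}], "force": 30}}

```text
t: 9.88
tool_pos: [494.3, -266.7, 253.4]
ee_rot: [-90.2, -0.3, -0.0]
wrist_force: [0.8, -0.2, -0.5]
opening: -0.3
```

Run:
```python
from h import *
s=r.sense();print(s["t"],s["tool_pos"],s["wrist_force"],s["opening"])
a=r.read_camera("side")["image"];w=r.read_camera("scene")["image"]
C={n:r.read_camera(n) for n in ["scene","side"]}
p=np.array(s["tool_pos"])
o={}
for n in C:
    u=proj(C[n],p+[30,0,-40]).astype(int);o[n]=u-40;x,y=u-40
    cv2.imwrite(f"pics/o_{n}.png",cv2.resize(C[n]["image"][y:y+80,x:x+80],None,fx=7,fy=7,interpolation=cv2.INTER_CUBIC));cv2.imwrite(f"pics/full_{n}.png",C[n]["image"])
print(o)
```

```text
9.8833 [ 494.28040455 -266.73100611  253.42500164] [ 0.83866578 -0.23707951 -0.47119701] -0.31681244784979556
{'scene': array([197, 117]), 'side': array([269, 205])}
```

View pics/o_scene.png

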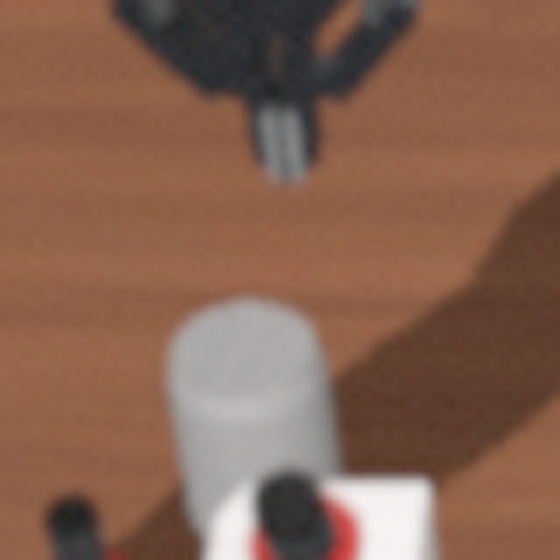

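View pics/o_side.png

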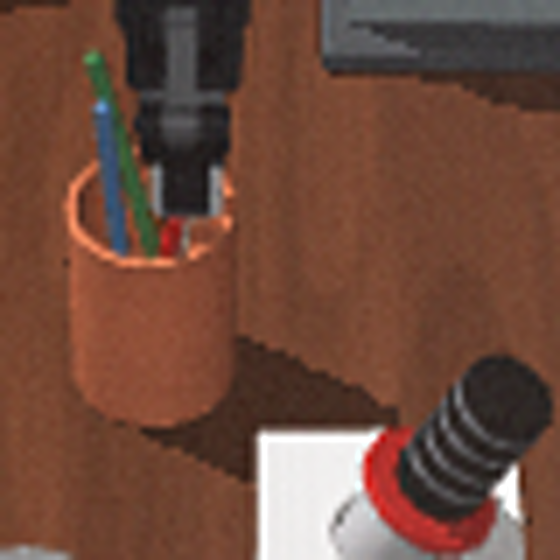

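The gun slipped out of the fingers. I'll look at where it ended up.

```bash
python3 - <<'E'
import cv2
for n,(x,y) in {"side":(280,230),"scene":(200,165)}.items():
    im=cv2.imread(f"pics/full_{n}.png");cv2.imwrite(f"pics/p_{n}.png",cv2.resize(im[y:y+80,x:x+80],None,fx=7,fy=7,interpolation=cv2.INTER_CUBIC))
E
python3 -c "
from h import *
cv2.imwrite('pics/w5.png',r.read_camera('wrist')['image'])"
```

```text
(no output)
```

View pics/p_side.png

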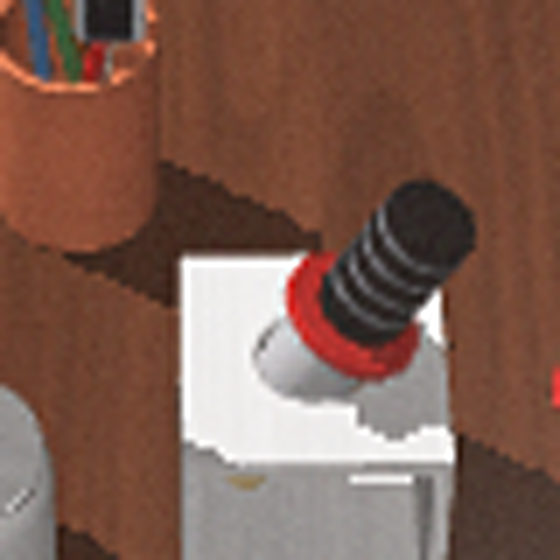

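View pics/p_scene.png

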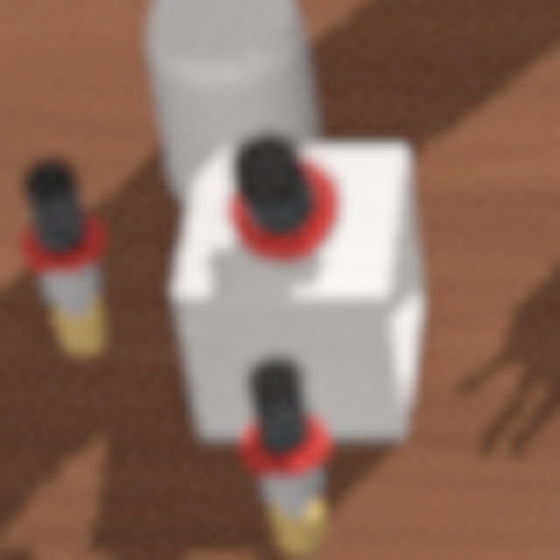

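View pics/w5.png

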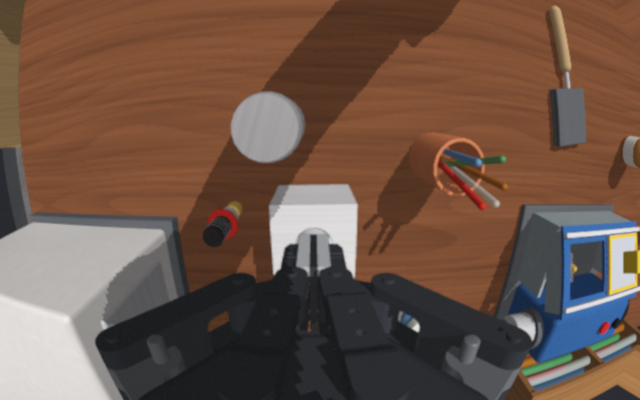

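The gun dropped back and now leans in the hole with its top toward +x. If I grip it leaning and turn the tool half round, it will lean toward -x as needed. I'll measure the lean.

Run:
```python
from h import *
C={n:r.read_camera(n) for n in ["scene","side"]}
a=lambda u,v:(280+u/7-.4,230+v/7-.4)
b=lambda u,v:(200+u/7-.4,165+v/7-.4)
T,e=tri([ray(C["side"],a(430,222)),ray(C["scene"],b(268,165))]);print(T,e)
F,e=tri([ray(C["side"],a(350,318)),ray(C["scene"],b(285,207))]);print(F,e)
d=T-F;print(d,np.linalg.norm(d),np.degrees(np.arctan2(d[0],d[2])),np.degrees(np.arctan2(d[1],d[2])))
for n in C:
  for p in (T,F): print(n,proj(C[n],p))
```

```text
[ 596.61791989 -263.58628536  157.87544908] [np.float64(1.2430380875982345), np.float64(1.2430380875983293)]
[ 572.32005125 -264.44635478  109.83161973] [np.float64(0.7180849013749454), np.float64(0.7180849013748035)]
[24.29786864  0.86006942 48.04382935] 53.84547964404379 26.82772206862648 1.0255861252912306
scene [237.60779726 188.50307735]
scene [240.15834126 194.35607139]
side [340.68925489 260.8872821 ]
side [329.40914085 274.78782014]
```

The lean measures about 26.8° toward +x with no sideways lean, close to the 25° needed. I'll open, go to the grasp point at about (585,-264,135), and grip harder.

Request:
{"method": "move_arm", "body": {"commands": [{"x":0.03,"y":0,"z":0.001,"twist":0,"jaw":0},{"x":0.06,"y":0,"z":0.001,"twist":0,"jaw":0},{"x":0.085,"y":0,"z":0.001,"twist":0,"jaw":0},{"x":0.092,"y":0,"z":0.001,"twist":0,"jaw":0},{"x":0.092,"y":0,"z":0.001,"twist":0,"jaw":0},{"x":0.092,"y":0.025,"z":0.001,"twist":0,"jaw":0},{"x":0.092,"y":0.05,"z":0.001,"twist":0,"jaw":0},{"x":0.092,"y":0.08,"z":0.001,"twist":0,"jaw":0},{"x":0.092,"y":0.105,"z":0.001,"twist":0,"jaw":0},{"x":0.092,"y":0.125,"z":0.001,"twist":0,"jaw":0},{"x":0.092,"y":0.133,"z":0.001,"twist":0,"jaw":0},{"x":0.092,"y":0.133,"z":0.001,"twist":0,"jaw":0}]}}

```text
t: 11.23
tool_pos: [582.4, -264.4, 114.0]
ee_rot: [-89.9, 0.3, -0.0]
wrist_force: [-0.1, -0.1, -0.6]
opening: 85.2
```

```bash
python3 look.py q1 285 210
```

```text
11.2333 [ 582.42130249 -264.41669286  114.01219051] [-0.10469827 -0.089121   -0.56953901] 85.20398203915647
```

View pics/q1.png

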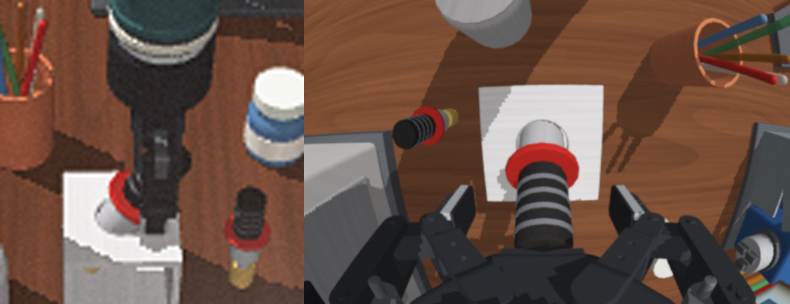

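Request:
{"method": "move_arm", "body": {"commands": [{"x":0,"y":0,"z":0,"twist":0,"jaw":255},{"x":0,"y":0,"z":0,"twist":0,"jaw":255},{"x":0,"y":0,"z":0,"twist":0,"jaw":255},{"x":0,"y":0,"z":0,"twist":0,"jaw":255},{"x":0,"y":0,"z":0,"twist":0,"jaw":255},{"x":0,"y":0,"z":0,"twist":0,"jaw":255},{"x":0,"y":0,"z":0,"twist":0,"jaw":255},{"x":0,"y":0,"z":0,"twist":0,"jaw":255}], "force": 60}}

```text
t: 12.0
tool_pos: [585.3, -264.7, 117.0]
ee_rot: [-90.0, -0.1, -0.0]
wrist_force: [-1.1, 0.8, 5.3]
opening: 30.9
```

Request:
{"method": "move_arm", "body": {"commands": [{"x":0.004,"y":-0.008,"z":0,"twist":0,"jaw":255},{"x":0.009,"y":-0.018,"z":0,"twist":0,"jaw":255},{"x":0.014,"y":-0.028,"z":0,"twist":0,"jaw":255},{"x":0.019,"y":-0.038,"z":0,"twist":0,"jaw":255},{"x":0.019,"y":-0.038,"z":0,"twist":0,"jaw":255}]}}

```text
t: 12.42
tool_pos: [607.0, -264.5, 157.2]
ee_rot: [-90.1, -0.3, 0.0]
wrist_force: [0.7, -0.1, -5.0]
opening: 31.1
```

```bash
python3 look.py q2 285 190
```

```text
12.4167 [ 606.99474646 -264.5014805   157.21495409] [ 0.68639858 -0.12806296 -5.03113897] 31.073461744968814
```

View pics/q2.png

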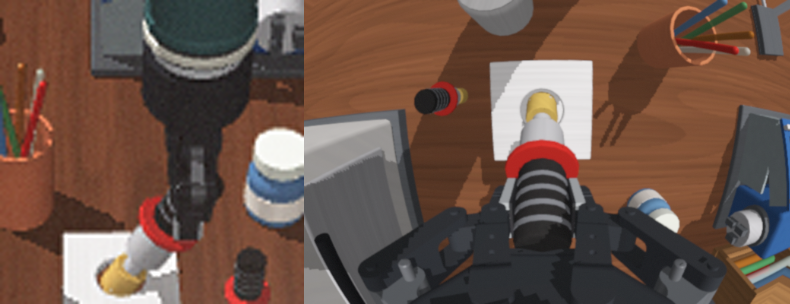

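The gun came out cleanly with its weight of 5 N on the wrist. I'll continue up the axis, then straight up.

Request:
{"method": "move_arm", "body": {"commands": [{"x":0.006,"y":-0.013,"z":0,"twist":0,"jaw":255},{"x":0.012,"y":-0.027,"z":0,"twist":0,"jaw":255},{"x":0.018,"y":-0.04,"z":0,"twist":0,"jaw":255},{"x":0.018,"y":-0.06,"z":0,"twist":0,"jaw":255},{"x":0.018,"y":-0.08,"z":0,"twist":0,"jaw":255},{"x":0.018,"y":-0.1,"z":0,"twist":0,"jaw":255},{"x":0.018,"y":-0.11,"z":0,"twist":0,"jaw":255},{"x":0.018,"y":-0.11,"z":0,"twist":0,"jaw":255}]}}

```text
t: 13.18
tool_pos: [622.9, -264.9, 266.6]
ee_rot: [-90.1, -0.2, -0.0]
wrist_force: [0.1, 0.7, -3.9]
opening: 30.8
```

```bash
python3 look.py q3 300 145; cp pics/q3a.png pics/q3b.png
python3 - <<'E'
from h import *
import pickle
s=r.sense()
C={n:r.read_camera(n) for n in ["scene","side","wrist"]}
pickle.dump((s,C),open("v3.pkl","wb"))
p=np.array(s["tool_pos"])
for n in ("scene","side"):
    x,y=proj(C[n],p+[-20,0,-30]).astype(int)-40
    print(n,x,y);cv2.imwrite(f"pics/r_{n}.png",cv2.resize(C[n]["image"][y:y+80,x:x+80],None,fx=7,fy=7,interpolation=cv2.INTER_CUBIC))
E
```

```text
13.1833 [ 622.89002212 -264.92112492  266.58008952] [ 0.11446668  0.69338368 -3.91445418] 30.7727298680176
scene 194 130
side 304 198
```

View pics/r_scene.png

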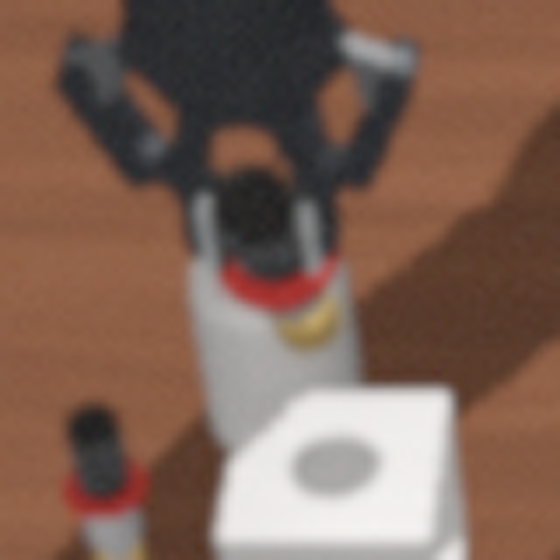

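View pics/r_side.png

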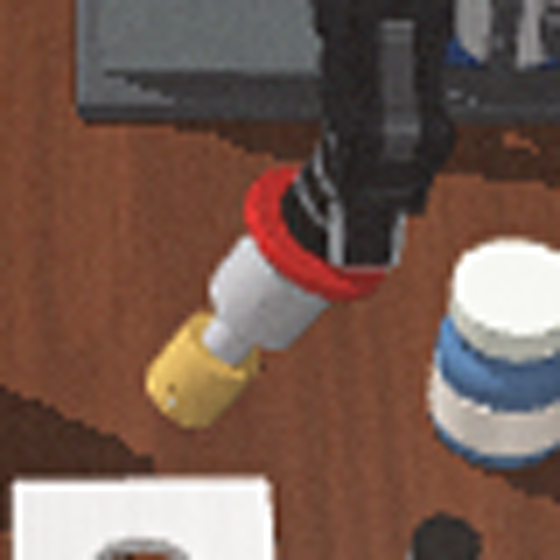

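View pics/q3.png

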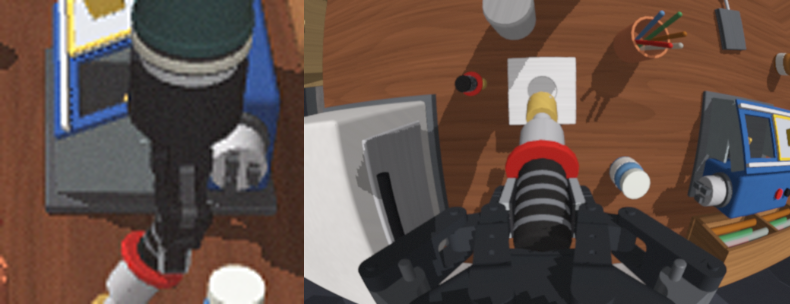

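Run:
```python
from h import *
import pickle
s,C=pickle.load(open("v3.pkl","rb"))
def ypl(c,uv,y):
    o,d=ray(c,uv);return o+d*(y-o[1])/d[1]
a=lambda u,v:(304+u/7-.4,198+v/7-.4)
g=np.array(s["tool_pos"])+[0,0,19]
F=ypl(C["side"],a(316,233),-264.9);K=ypl(C["side"],a(203,370),-264.9)
print(F,K,np.linalg.norm(F-K)); d=F-K;print("tilt",np.degrees(np.arctan2(d[0],d[2])))
print("grasp",g,"from F",np.linalg.norm(g-F),"ang g-K",np.degrees(np.arctan2(*(g-K)[[0,2]])),np.linalg.norm(g-K))
Kw,e=tri([ray(C["side"],a(203,370)),ray(C["wrist"],(311.8,140),s)]);print(Kw,e)
w=C["wrist"]["image"];cv2.imwrite("pics/r_w.png",cv2.resize(w[90:270,230:400],None,fx=3.3,fy=3.3))
```

```text
[ 609.04820142 -264.9         256.55658138] [ 576.47915685 -264.9         194.45134425] 70.127050012556
tilt 27.673282344450673
grasp [ 621.36692236 -264.42064026  282.26637137] from F 28.512698443220195 ang g-K 27.074423346201225 98.62362934988808
[ 573.963571   -266.49987712  195.96978357] [np.float64(2.3884512696597855), np.float64(2.3884512696596154)]
```

View pics/r_w.png

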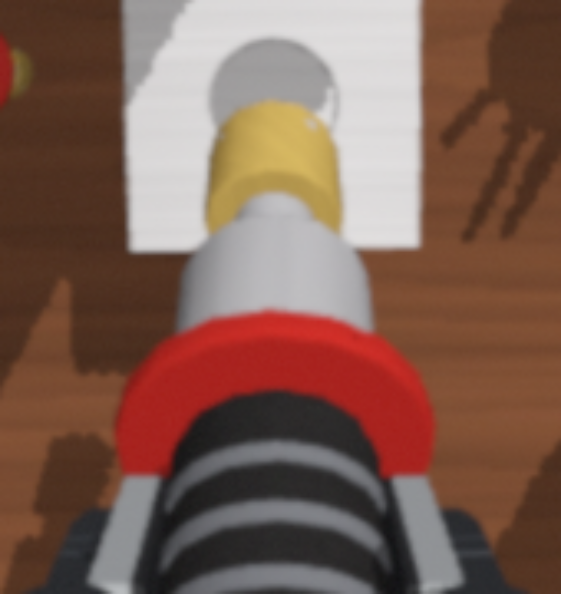

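Tilt is about 27°, and the mouth is at about (∓50, 0, -80) from the TCP. I'll carry the gun over to the rotator and turn it half round.

Request:
{"method": "move_arm", "body": {"commands": [{"x":0,"y":0,"z":0.012,"twist":7,"jaw":255},{"x":-0.005,"y":0,"z":0.038,"twist":14,"jaw":255},{"x":-0.012,"y":0,"z":0.075,"twist":21,"jaw":255},{"x":-0.022,"y":0,"z":0.115,"twist":28,"jaw":255},{"x":-0.032,"y":0,"z":0.155,"twist":35,"jaw":255},{"x":-0.042,"y":0,"z":0.195,"twist":42,"jaw":255},{"x":-0.052,"y":0,"z":0.235,"twist":49,"jaw":255},{"x":-0.062,"y":0,"z":0.275,"twist":56,"jaw":255},{"x":-0.07,"y":0,"z":0.315,"twist":63,"jaw":255},{"x":-0.077,"y":0,"z":0.355,"twist":70,"jaw":255},{"x":-0.081,"y":0,"z":0.385,"twist":77,"jaw":255},{"x":-0.083,"y":0,"z":0.4015,"twist":84,"jaw":255}]}}

```text
t: 14.43
tool_pos: [536.8, 142.6, 263.5]
ee_rot: [-90.1, 0.1, -82.6]
wrist_force: [-0.4, 0.5, -4.5]
opening: 30.6
```

Request:
{"method": "move_arm", "body": {"commands": [{"x":0,"y":0,"z":0,"twist":7,"jaw":255},{"x":0,"y":0,"z":0,"twist":14,"jaw":255},{"x":0,"y":0,"z":0,"twist":21,"jaw":255},{"x":0,"y":0,"z":0,"twist":28,"jaw":255},{"x":0,"y":0,"z":0,"twist":35,"jaw":255},{"x":0,"y":0,"z":0,"twist":42,"jaw":255},{"x":0,"y":0,"z":0,"twist":49,"jaw":255},{"x":0,"y":0,"z":0,"twist":56,"jaw":255},{"x":0,"y":0,"z":0,"twist":63,"jaw":255},{"x":0,"y":0,"z":0,"twist":70,"jaw":255},{"x":0,"y":0,"z":0,"twist":77,"jaw":255},{"x":0,"y":0,"z":0,"twist":84,"jaw":255}]}}

```text
t: 15.43
tool_pos: [538.3, 136.8, 263.2]
ee_rot: [-90.0, -0.1, -167.0]
wrist_force: [-0.1, 0.1, -4.4]
opening: 30.7
```

Request:
{"method": "move_arm", "body": {"commands": [{"x":0,"y":0,"z":0,"twist":6,"jaw":255},{"x":0,"y":0,"z":0,"twist":12.5,"jaw":255},{"x":0,"y":0,"z":0,"twist":12.5,"jaw":255}]}}

```text
t: 15.68
tool_pos: [538.4, 136.9, 263.3]
ee_rot: [-89.9, -0.1, -179.3]
wrist_force: [0.3, 0.9, -4.1]
opening: 30.4
```

Run:
```python
from h import *
import pickle
s=r.sense();print(s["t"],s["tool_pos"],s["ee_rot"],s["joint_pos"],s["opening"])
C={n:r.read_camera(n) for n in ["scene","side","wrist"]}
pickle.dump((s,C),open("v4.pkl","wb"))
cv2.imwrite("pics/s_w.png",cv2.resize(C["wrist"]["image"],None,fx=1.25,fy=1.25))
p=np.array(s["tool_pos"])
for n in ("scene","side"):
    x,y=proj(C[n],p+[30,0,-40]).astype(int)-40
    print(n,x,y);cv2.imwrite(f"pics/s_{n}.png",cv2.resize(C[n]["image"][y:y+80,x:x+80],None,fx=7,fy=7,interpolation=cv2.INTER_CUBIC))
```

```text
15.6833 [538.36305666 136.85012941 263.25305998] [-8.99483683e+01 -1.09077581e-01 -1.79278353e+02] [ -21.94358481   15.74652961    5.09235283  103.55522727   -1.55831836
   60.88556507 -105.55849078] 30.433076835889146
scene 337 126
side 284 98
```

View pics/s_w.png

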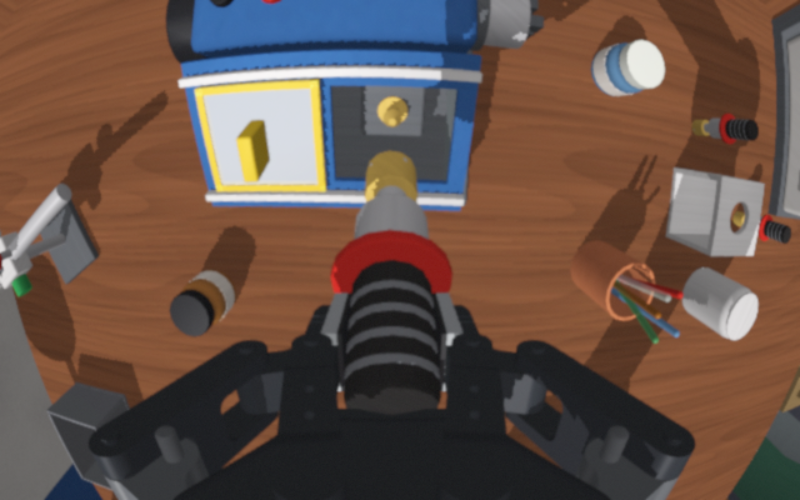

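View pics/s_side.png

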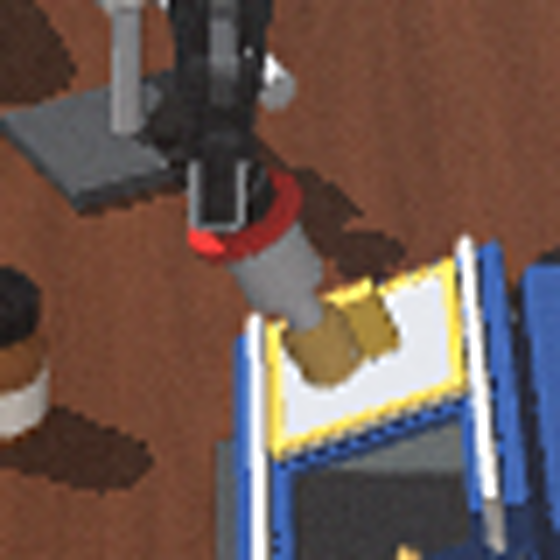

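View pics/s_scene.png

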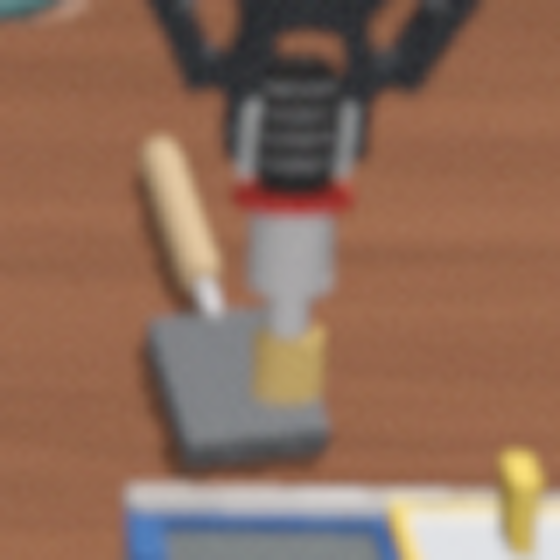

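Run:
```python
from h import *
import pickle
s,C=pickle.load(open("v4.pkl","rb"))
w=C["wrist"]["image"];cv2.imwrite("pics/t_w.png",cv2.resize(w[60:180,260:370],None,fx=5,fy=5,interpolation=cv2.INTER_CUBIC))
sd=lambda u,v:(284+u/7-.4,98+v/7-.4); sc=lambda u,v:(337+u/7-.4,126+v/7-.4)
K,e=tri([ray(C["side"],sd(325,345)),ray(C["scene"],sc(290,368))]);print("K",K,e)
# barrel end/stem junction mid: side (295,290)?; scene (289,300)
g=np.array(s["tool_pos"])+[0,0,19]
print("g",g,np.linalg.norm(K-g),np.degrees(np.arctan2((K-g)[0],-(K-g)[2])),np.degrees(np.arctan2((K-g)[1],-(K-g)[2])))
print("nipple",plane(*ray(C["wrist"],(314.2,84),s),85))
```

```text
K [585.4803372  139.01004063 194.12011412] [np.float64(1.353054193046983), np.float64(1.3530541930469695)]
g [538.36305666 136.85012941 282.25305998] 99.96058967569573 28.129671701171326 1.4038907767921533
nipple [636.32673206 135.51106982  85.        ]
```

View pics/t_w.png

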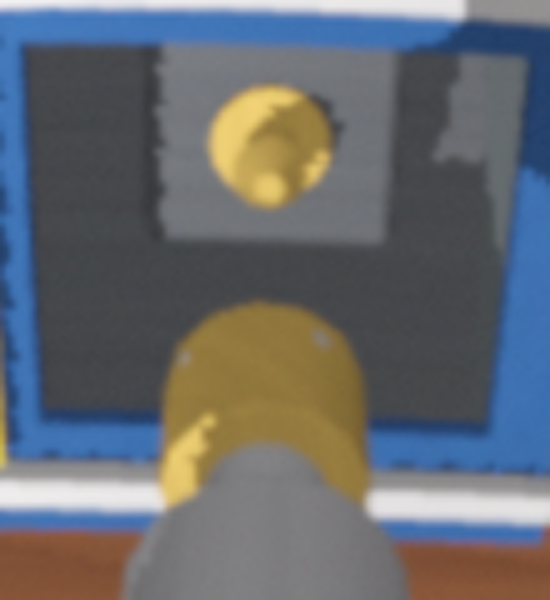

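Run:
```python
from h import *
import pickle
s,C=pickle.load(open("v4.pkl","rb"))
N=plane(*ray(C["wrist"],(313.6,97),s),85);print("nipple",N)
Hd=plane(*ray(C["wrist"],(260+270/5-.4,60+145/5-.4),s),76.8);print("head",Hd)
# wrist rays along tilt: coupler axis column; K ray with plane z=194
print("K wrist",plane(*ray(C["wrist"],(312.6,60+400/5),s),194))
# gun in tool frame: predicted mouth for tilts
g=np.array(s["tool_pos"])+[0,0,19]
for th in (26,27,28,29):
    t=np.radians(th);m=g+111*np.array([np.sin(t),0,-np.cos(t)]);ms=[m+14*np.array([np.cos(t),0,np.sin(t)])]
    print(th,m, proj(C["wrist"],ms[0],s), proj(C["side"],m)-[284,98],(proj(C["side"],m)-[284,98])*7)
```

```text
nipple [622.83582126 135.94361326  85.        ]
head [632.18817859 136.0409103   76.8       ]
K wrist [587.87632279 136.48846968 194.        ]
26 [587.02225395 136.85012941 182.48692084] [312.29410962 122.55896165] [46.19106165 52.23719322] [323.33743158 365.66035252]
27 [588.75600213 136.85012941 183.35133579] [312.32217656 120.26558908] [46.80304811 51.99542096] [327.62133677 363.96794675]
28 [590.47440013 136.85012941 184.24587717] [312.35020402 117.97656046] [47.41055683 51.74490775] [331.87389782 362.21435426]
29 [592.1769245  136.85012941 185.17027249] [312.37818923 115.69200783] [48.01342329 51.48570939] [336.09396301 360.39996574]
```

Both the tilt (27°) and the alignment check out in the wrist view: coupler y 136.5, nipple y 135.9. I'll move to 45 mm above the tip along the axis.

Request:
{"method": "move_arm", "body": {"commands": [{"x":-0.003,"y":0.01,"z":0.0005,"twist":0,"jaw":255},{"x":-0.006,"y":0.022,"z":0.0005,"twist":0,"jaw":255},{"x":-0.009,"y":0.036,"z":0.0005,"twist":0,"jaw":255},{"x":-0.012,"y":0.049,"z":0.0005,"twist":0,"jaw":255},{"x":-0.015,"y":0.0575,"z":0.0005,"twist":0,"jaw":255},{"x":-0.015,"y":0.0575,"z":0.0005,"twist":0,"jaw":255},{"x":-0.015,"y":0.0575,"z":0.0005,"twist":0,"jaw":255}]}}

```text
t: 16.42
tool_pos: [553.8, 136.5, 205.8]
ee_rot: [-90.0, -0.1, -179.1]
wrist_force: [-0.1, 0.0, -4.4]
opening: 30.7
```

```bash
cat > chk.py <<'E'
import sys
from h import *
t=np.radians(float(sys.argv[2])); tag=sys.argv[1]
s=r.sense();print(s["t"],s["tool_pos"],s["wrist_force"],s["opening"])
C={n:r.read_camera(n) for n in ["scene","side","wrist"]}
g=np.array(s["tool_pos"])+[0,0,19];m=g+111*np.array([np.sin(t),0,-np.cos(t)])
N=np.array([622.7,136.3,85]);n=np.array([-.4226,.005,.9063]);xx=np.array([.9063,0,.4226])
d=m-N;print("mouth",m,"in nipple frame x,y,z",d@xx,d[1],d@n)
o=[]
for k,p in (("side",m),("scene",m),("wrist",m)):
    u=proj(C[k],p,s)[:2].astype(int)-30; a=30
    o.append(cv2.resize(C[k]["image"][max(u[1],0):max(u[1],0)+60,u[0]:u[0]+60],(400,400),interpolation=cv2.INTER_CUBIC));print(k,u)
cv2.imwrite(f"pics/{tag}.png",cv2.resize(np.hstack(o),(798,266)) if 0 else np.vstack([np.hstack([cv2.resize(o[0],(300,300)),cv2.resize(o[1],(300,300))]),cv2.resize(o[2],(600,300)) if 0 else np.hstack([cv2.resize(o[2],(300,300)),cv2.resize(C["wrist"]["image"],(300,188)).__class__(shape=(300,300,3),dtype=np.uint8) if 0 else cv2.copyMakeBorder(cv2.resize(C["wrist"]["image"],(300,188)),0,112,0,0,cv2.BORDER_CONSTANT)])]))
E
python3 chk.py u1 27
```

```text
16.4167 [553.82944615 136.49727278 205.82542946] [-0.0552404   0.04770152 -4.35895823] 30.71197402188331
mouth [604.22239162 136.49727278 125.92370528] in nipple frame x,y,z 0.548101373210537 0.1972727787325823 44.89877775776675
side [305 135]
scene [345 169]
wrist [282 107]
```

View pics/u1.png

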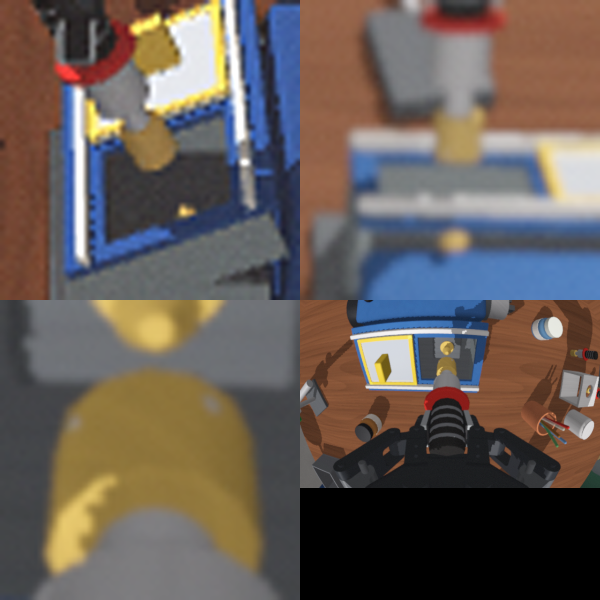

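Run:
```python
from h import *
C={n:r.read_camera(n) for n in ["scene","side"]};s=r.sense();w=r.read_camera("wrist")
N=np.array([622.7,136.3,85])
for n in C: print(n,proj(C[n],N))
print("tip tri",*tri([ray(C["side"],(305+183/5-.4,135+211/5-.4)),ray(w,(282+156/5-.4,107+28/5-.4),s)]))
im=C["side"]["image"][165:190,325:360];cv2.imwrite("pics/u2.png",cv2.resize(im,None,fx=16,fy=16,interpolation=cv2.INTER_CUBIC))
```

```text
scene [374.58046887 214.16958337]
side [340.84501108 176.79549391]
tip tri [623.62355553 136.91615294  84.50714995] [np.float64(0.20709074295553195), np.float64(0.20709074295536825)]
```

View pics/u2.png

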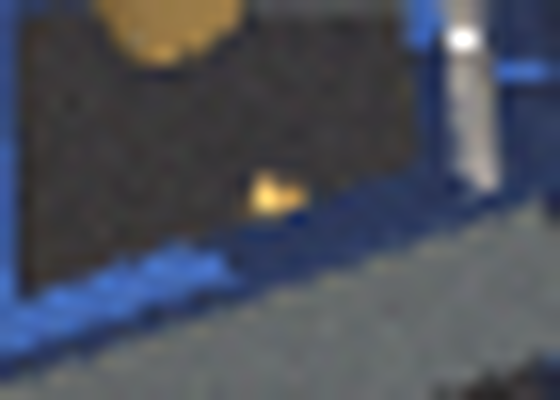

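The tip triangulates at (623.6,136.9,84.5), which agrees. I'll descend along the axis to just above the tip.

Request:
{"method": "move_arm", "body": {"commands": [{"x":-0.002,"y":0.0045,"z":0,"twist":0,"jaw":255},{"x":-0.005,"y":0.011,"z":0,"twist":0,"jaw":255},{"x":-0.009,"y":0.019,"z":0,"twist":0,"jaw":255},{"x":-0.0125,"y":0.027,"z":0,"twist":0,"jaw":255},{"x":-0.0155,"y":0.0335,"z":0,"twist":0,"jaw":255},{"x":-0.0155,"y":0.0335,"z":0,"twist":0,"jaw":255},{"x":-0.0155,"y":0.0335,"z":0,"twist":0,"jaw":255}]}}

```text
t: 17.3
tool_pos: [569.2, 136.7, 172.3]
ee_rot: [-90.0, -0.1, -179.1]
wrist_force: [-0.6, -0.2, -3.1]
opening: 30.8
```

```bash
python3 chk.py u3 27
```

```text
17.3 [569.2251456  136.72745261 172.27141151] [-0.5682826  -0.15720168 -3.11460461] 30.811550107752463
mouth [619.61809107 136.72745261  92.36968732] in nipple frame x,y,z 0.3212958013576335 0.42745261263647194 7.983699594001525
side [309 144]
scene [344 181]
wrist [282 107]
```

View pics/u3.png

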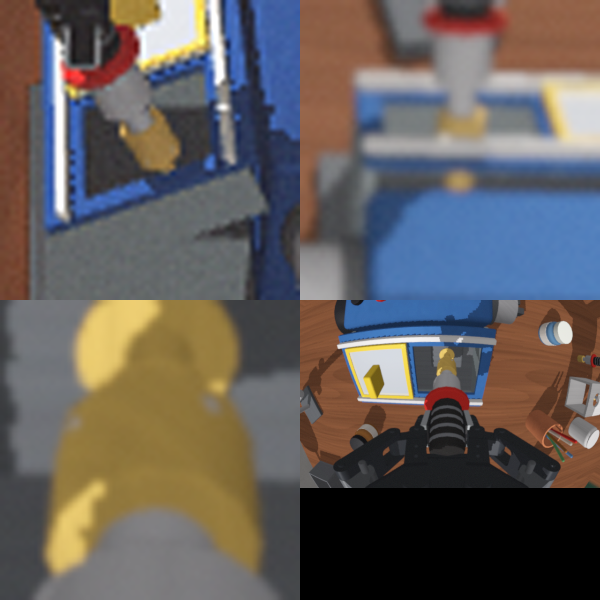

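Aligned in both views. I'll go in by 18 mm and check the force.

Request:
{"method": "move_arm", "body": {"commands": [{"x":-0.0012,"y":0.0027,"z":0,"twist":0,"jaw":255},{"x":-0.0025,"y":0.0055,"z":0,"twist":0,"jaw":255},{"x":-0.0038,"y":0.0082,"z":0,"twist":0,"jaw":255},{"x":-0.005,"y":0.0109,"z":0,"twist":0,"jaw":255},{"x":-0.0063,"y":0.0136,"z":0,"twist":0,"jaw":255},{"x":-0.0076,"y":0.0163,"z":0,"twist":0,"jaw":255},{"x":-0.0076,"y":0.0163,"z":0,"twist":0,"jaw":255}]}}

```text
t: 18.03
tool_pos: [576.5, 136.9, 156.1]
ee_rot: [-90.0, -0.1, -179.1]
wrist_force: [-0.8, -0.0, -3.6]
opening: 30.9
```

Request:
{"method": "move_arm", "body": {"commands": [{"x":-0.0008,"y":0.0018,"z":0,"twist":0,"jaw":255},{"x":-0.0017,"y":0.0036,"z":0,"twist":0,"jaw":255},{"x":-0.0025,"y":0.0054,"z":0,"twist":0,"jaw":255},{"x":-0.0025,"y":0.0054,"z":0,"twist":0,"jaw":255}]}}

```text
t: 18.37
tool_pos: [579.8, 137.0, 151.0]
ee_rot: [-90.0, 0.0, -179.1]
wrist_force: [-0.3, -0.8, -7.5]
opening: 31.0
```

Request:
{"method": "move_arm", "body": {"commands": [{"x":-0.0008,"y":0.0018,"z":0,"twist":0,"jaw":255},{"x":-0.0017,"y":0.0036,"z":0,"twist":0,"jaw":255},{"x":-0.0017,"y":0.0036,"z":0,"twist":0,"jaw":255}]}}

```text
t: 18.62
tool_pos: [581.4, 137.1, 147.6]
ee_rot: [-90.0, -0.0, -179.1]
wrist_force: [-0.4, -0.3, -5.4]
opening: 31.1
```

```bash
python3 chk.py u4 27
```

```text
18.6167 [581.36341318 137.10262847 147.59425659] [-0.39995818 -0.26199042 -5.42039433] 31.082297848933948
mouth [631.75635865 137.10262847  67.6925324 ] in nipple frame x,y,z 0.8936420387832671 0.8026284665186552 -19.50896190479321
side [313 151]
scene [344 190]
wrist [282 107]
```

View pics/u4.png

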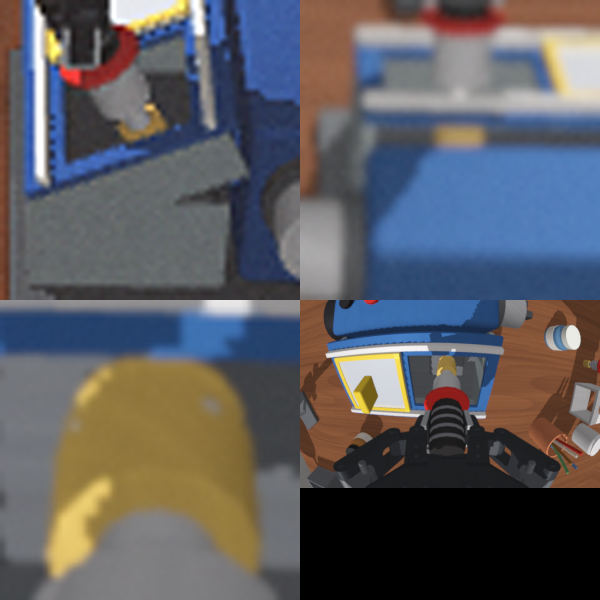

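The downward tug during entry indicates the balls snapped over; the mouth is computed at about -19.5. Now I'll compress the spring in steps.

Request:
{"method": "move_arm", "body": {"commands": [{"x":-0.001,"y":0.0018,"z":0,"twist":0,"jaw":255},{"x":-0.002,"y":0.0036,"z":0,"twist":0,"jaw":255},{"x":-0.003,"y":0.0054,"z":0,"twist":0,"jaw":255},{"x":-0.004,"y":0.0072,"z":0,"twist":0,"jaw":255},{"x":-0.005,"y":0.009,"z":0,"twist":0,"jaw":255},{"x":-0.005,"y":0.009,"z":0,"twist":0,"jaw":255}]}}

```text
t: 19.27
tool_pos: [585.8, 137.3, 139.7]
ee_rot: [-90.0, -0.1, -179.1]
wrist_force: [-6.5, -0.3, 5.7]
opening: 30.9
```

```bash
python3 chk.py u5 27
```

```text
19.2667 [585.76621149 137.25972317 139.66087655] [-6.4624944  -0.33200275  5.71429838] 30.91503362423438
mouth [636.15915696 137.25972317  59.75915237] in nipple frame x,y,z 1.5312517432543735 0.9597231734009597 -28.558821326933312
side [314 153]
scene [344 193]
wrist [282 107]
```

View pics/u5.png

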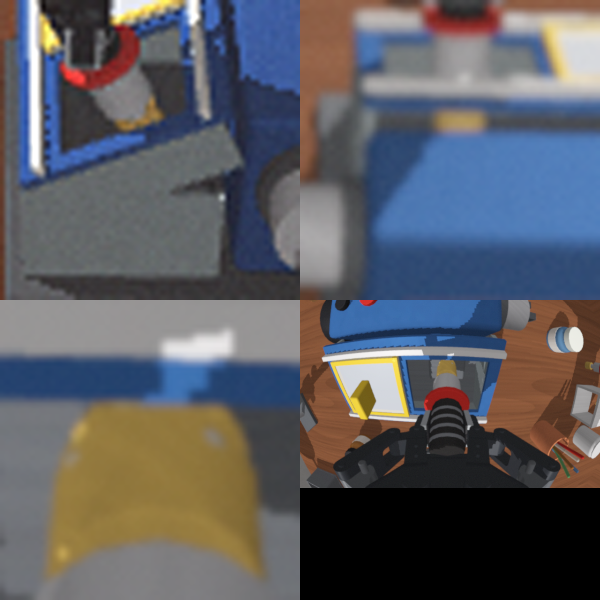

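Axial force is about 12 N above the gun's weight, which by the spring law means about 9-10 mm in. The geometry gives about 8.6 mm. I'll add a little margin and let it settle.

Request:
{"method": "move_arm", "body": {"commands": [{"x":-0.0006,"y":0.0014,"z":0,"twist":0,"jaw":255},{"x":-0.0006,"y":0.0014,"z":0,"twist":0,"jaw":255},{"x":-0.0006,"y":0.0014,"z":0,"twist":0,"jaw":255},{"x":-0.0006,"y":0.0014,"z":0,"twist":0,"jaw":255},{"x":-0.0006,"y":0.0014,"z":0,"twist":0,"jaw":255},{"x":-0.0006,"y":0.0014,"z":0,"twist":0,"jaw":255}]}}

```text
t: 19.92
tool_pos: [586.3, 137.3, 138.7]
ee_rot: [-90.0, -0.1, -179.1]
wrist_force: [-7.1, -1.8, 6.7]
opening: 30.6
```

```bash
python3 chk.py u6 27
python3 - <<'E'
from h import *
for i in range(4):
    r.read_camera("scene"); s=r.sense(); print(s["tool_pos"].round(2),s["wrist_force"].round(2),s["qd"].round(2).max())
a=r.read_camera("side")["image"][130:220,290:400]
cv2.imwrite("pics/u7.png",cv2.resize(a,None,fx=6,fy=6,interpolation=cv2.INTER_CUBIC))
cv2.imwrite("pics/u8.png",r.read_camera("scene")["image"])
E
```

```text
19.9167 [586.27021056 137.25145505 138.67673402] [-7.08404927 -1.84126581  6.70724173] 30.576928889055026
mouth [636.66315603 137.25145505  58.77500983] in nipple frame x,y,z 1.5721274682458968 0.9514550546006717 -29.66378105337455
side [314 153]
scene [344 193]
wrist [282 107]
[586.3  137.25 138.71] [-6.89 -1.59  6.46] 0.07
[586.27 137.3  138.72] [-7.24 -1.03  5.69] 0.07
[586.28 137.27 138.72] [-6.93 -2.11  5.89] 0.13
[586.28 137.27 138.72] [-6.41 -0.26  6.37] 0.11
```

View pics/u7.png

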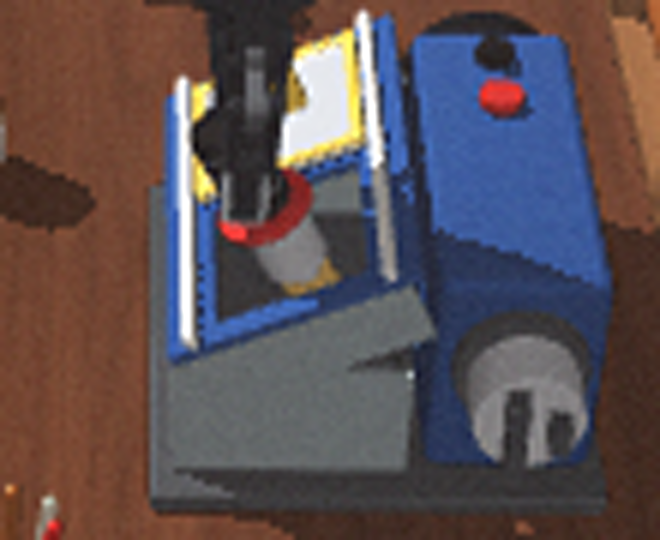

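View pics/u8.png

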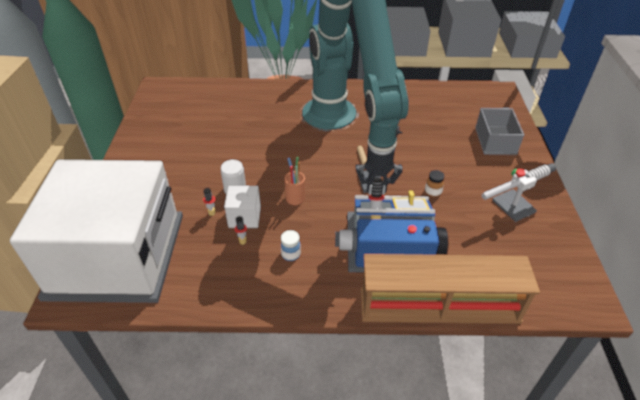

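Force is steady at about 12.3 N axial, about 10 mm of spring travel. The line from the grasp to the seated mouth gives 26.5°, against 25° nominal. The guard is open and the bystanders are where they started. I'm handing in.

```bash
python3 -c "
from rig import r
print(r.sign_off()); s=r.sense(); print(s['t'],s['wrist_force'],s['opening'])"
```

```text
the job is handed in; nothing more can be done
None
the job is handed in; nothing more can be done
```

I slid the guard to its stop, lifted the 50 mm-flange gun out of its stand, snapped its coupler onto the nipple, and handed in at about 20 s while still gripping it and pressing it in.

**Dropped gun:** The first lift failed. I was using the stand's hole to tilt the gun in the pads at 25–30 N grip, and it slipped out and came to rest leaning about 27° in the hole. I gripped it again as it leaned, at 60 N, and turned the tool half round. The lean then matched the nipple's tilt.

**Last checks:**
- **Push:** The axial force held steady at about 12 N above the gun's weight. That means about 10 mm of nozzle travel by the spring law, and position alone gives 9.7 mm.
- **Alignment:** The gun is about 1.5° off the nipple's axis, and the coupler's sideways offset works out at about 1–1.6 mm.
- **Snap-on:** I took the snap from a tug in the wrist force during entry plus the computed position. I did not see it directly.
- **Guard:** The last picture shows it fully open, with the handle measured 100 mm from the nipple.
- **Bystanders:** Nothing looks moved in the last scene picture, but I did not measure them.

No check failed at the end, apart from the small disagreement between the two travel figures.

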